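# Empty the dust extractor's filter box

### The job

Clean-down at the spectacle polishing bench: lever up the stuck cover of the green filter box with the pry blade in its notch and swing the cover wide open. Squeeze each filter cassette's orange latch in, lift the cassette out without wrenching it and stand it upright in the blue wash tray, setting it down gently rather than dropping it. When all the cassettes are out, close the cover fully and leave the pry blade lying on the tool mat, without disturbing the spectacles, the compound bar or the jar.

Things in the scene. Friction and masses are not known exactly. Their poses are not given: they have to be found in the camera images.
- filter_box: Fixed green sheet-metal filter box, 250 (x) x 200 (y) x 134 mm high, walls 6 mm thick, with a fan block 75 mm long and 115 mm high on its +x end. Origin: middle of the underside of the 250 x 200 part; z up. The cover's free edge and the pry notch are on its -y side, the hinge on its +y side. Two or three of its three bays hold a cassette, with 42 mm free between latch and front wall.
- deck (a point): Point inside the box, at box (0, -10, 75) mm: the top of the aluminium deck (5 mm thick) at the middle bay's centre; axes as the box. Three bays, openings 57 (x) x 88 (y) mm, at x = -74.5, 0 and +74.5 mm from here. A seated cassette's origin is on its bay's centre, 64 mm below this point, yaw as the box.
- cover (a joint): Hinge angle of the cover, rad: 0 shut, grows as it opens, stop at 1.85. Friction hinge (0.30 N m): the cover stays at any angle where it is left. About 0.5 N m, or 3 N at the free edge, opens it from shut.
- cover_panel: The cover: grey and green panel 236 (x) x 184 (y) x 8 mm, yellow mark at its free edge. Origin on the middle of the hinge axis; the panel reaches to 188 mm from there along its own -y, underside at own z = 0, top at z = 8 mm. Shut, it lies flush inside the box's rim, no handle, too tight for fingers: only the blade goes under it, at the notch.
- cover_edge (a point): Middle of the cover's free edge, at its underside (moves with the cover).
- cover_hinge (a point): Middle of the hinge axis, fixed on the box at box (0, 96, 126) mm. Axes as the box: the hinge runs along x; the cover swings up and over from -y towards +y.
- pry_notch (a point): Centre of the pry notch, a 46 mm wide cut-out in the top of the 6 mm thick front (-y) wall: this point is mid-wall, in the middle of the 8 mm high gap between the notch's sill (118 mm above the bench) and the cover's underside (126 mm). Axes as the box; the blade goes in level along +y, with 40 mm of free depth behind the wall.
- cassette1: Filter cassette in the box's -x bay (None if absent): white frame, brown pleated filter, 0.14 to 0.24 kg, 102 mm high. Origin under the filter block, z up. Block x +-26, y -27 to +42, z 0 to 64 mm; flange x +-33, y +-50, z 64 to 69, sits on the deck. On top a white grip wall, x +-20, y +8 to +14, z 69 to 102. Orange latch on the -y side.
- cassette2: Filter cassette in the middle bay, same as cassette1 (None if absent).
- cassette3: Filter cassette in the +x bay, same as cassette1 (None if absent).
- pinch1 (a point): Where to pinch cassette1: midway between the grip wall and the latch when pressed, at its own (0, -9, 93) mm, axes as the cassette; fingers close along y, one outside the latch, one behind the grip wall, and squeeze them together: 56 mm wide released, 46 mm when pressed home. That frees the barb; the cassette then lifts straight up.
- pinch2 (a point): Pinch point of cassette2, as pinch1 (None if absent).
- pinch3 (a point): Pinch point of cassette3, as pinch1 (None if absent).
- latch1 (a joint): Latch of cassette1, m: 0 released, 0.010 pressed home; sprung, 2 N at first to 7 N. Orange plate on the cassette's -y side, x +-14 mm, outer face y = -42, z 48 to 102 mm, sliding inward (+y); its barb (y to -50, z 48 to 57) hooks under the deck's edge until pressed 8 mm. Unpressed, no pull frees it.
- latch2 (a joint): Latch of cassette2, as latch1.
- latch3 (a joint): Latch of cassette3, as latch1.
- pry_blade: Loose pry blade, 190 mm long, 0.13 kg: dark wooden handle 110 x 24 x 24 mm (x -95 to +15 mm) and a steel blade 22 mm wide, 2.5 mm thick, from there to x = +95 mm, at own height 12 mm. Origin: on the handle's underside; x along the blade to the tip, z up as it lies. It may be knocked aside.
- blade_tip (a point): Middle of the blade's tip edge, at own (95, 0, 12) mm; axes as the pry blade.
- blade_grip (a point): A good place to grip the handle, on its centre line at own (-20, 0, 12) mm; axes as the pry blade.
- tool_mat: Fixed dark mat with a cork edge, 260 (x) x 160 (y) x 3 mm, on which the pry blade lies. Origin: centre of its underside.
- wash_tray: Fixed blue open tray, 260 (x) x 155 (y) x 45 mm high, walls and floor 5 mm. Origin: centre of its underside. Three cassettes stand in it side by side along its x, at 78 mm pitch, with their y along its y.
- spectacles: Bystander: loose amber spectacle frame standing on its rims and temple ends, 135 (x) x 145 x 47 mm; origin under the middle of its front, temples towards its +y.
- compound_bar: Bystander: loose reddish bar of polishing compound in paper, 130 (x) x 45 x 40 mm; origin under its centre.
- paste_jar: Bystander: loose jar with a black cap, 68 mm diameter, 75 mm high; origin under its centre.
Not all that is in view belongs to the job. There is more than one size of the pry_blade; the one meant has the size given above.

How it is judged (in metres and radians):
On the way, in this order (a step that is already met when the one before it is completed fails the run):
1. the cover is levered up with the pry blade (value of joint cover above 0.05 rad and contact force between pry_blade and cover_panel above 0.3 N), for 0.1 s.
2. the cover is swung wide open (value of joint cover above 1.4 rad), for 0.2 s.
3. every cassette stands in the wash tray (x of cassette1 in the frame of wash_tray between -0.11 and 0.11 m and y of cassette1 in the frame of wash_tray between -0.06 and 0.06 m and z of each of cassette1, cassette2, cassette3 in the frame of wash_tray below 0.012 m and angle between each of cassette1, cassette2, cassette3's own z axis and vertical below 0.15 rad and x of cassette2 in the frame of wash_tray between -0.11 and 0.11 m and y of cassette2 in the frame of wash_tray between -0.06 and 0.06 m and x of cassette3 in the frame of wash_tray between -0.11 and 0.11 m and y of cassette3 in the frame of wash_tray between -0.06 and 0.06 m), for 0.2 s.
4. the cover is closed again (value of joint cover below 0.04 rad), for 0.2 s.
At the end, for the whole second after the job is handed in: The cover is shut (under 0.04 rad); every cassette present stands upright (within 0.15 rad) on the floor of the wash tray, at rest; the pry blade lies flat with the middle of its handle over the tool mat, at rest; the spectacles, compound bar and jar are within 30 mm of where they were (all of step 3 and value of joint cover below 0.04 rad and linear speed of each of cassette1, cassette2, cassette3, pry_blade below 0.03 m/s and x of blade_grip in the frame of tool_mat between -0.13 and 0.13 m and y of blade_grip in the frame of tool_mat between -0.08 and 0.08 m and z of blade_grip in the frame of tool_mat below 0.022 m and angle between pry_blade's own x axis and vertical above 1.4 rad and distance of each of spectacles, compound_bar, paste_jar from where it was at the start of the episode below 0.03 m); the robot touches nothing.
It fails at once if the spectacles pushed more than 30 mm or knocked over (distance of spectacles from where it was at the start of the episode above 0.03 m or angle between spectacles's own z axis and vertical above 0.5 rad).
It fails at once if the compound bar pushed more than 30 mm or knocked over (distance of compound_bar from where it was at the start of the episode above 0.03 m or angle between compound_bar's own z axis and vertical above 0.5 rad).
It fails at once if the jar pushed more than 30 mm or knocked over (distance of paste_jar from where it was at the start of the episode above 0.03 m or angle between paste_jar's own z axis and vertical above 0.5 rad).
It fails at once if a cassette is dropped (falls freely, faster than 0.6 m/s) ((contact force between cassette1 and anything else below 0.01 N and linear speed of cassette1 above 0.6 m/s) or (contact force between cassette2 and anything else below 0.01 N and linear speed of cassette2 above 0.6 m/s) or (contact force between cassette3 and anything else below 0.01 N and linear speed of cassette3 above 0.6 m/s)).
It fails at once if a cassette is wrenched against its latch (over 60 N between it and the box) (contact force between any of cassette1, cassette2, cassette3 and filter_box above 60 N).
Of cassette1, cassette2, cassette3 only 2 to 3 are there at a start; the rules pass over those that are not, and their reading is None.
At some moment in a run one of pry_blade may be knocked a few centimetres aside while the robot is not near it.
It also fails if it takes over 210 s, if anything falls off the work surface, if the arm or the gripper's body presses on something with over 40 N, if the wrist force passes 120 N, or if a joint passes its speed limit or range.

### The arm

A 6-joint arm with a two-finger parallel gripper is mounted at the origin on the work surface. World frame = base frame: x ahead of the robot, y to its left, z up, the work surface at z = 0. Lengths are in m, angles in degrees, forces in N, time in s.
With the tool pointing down it reaches from about 0.325 to 0.925 m from the base axis. Payload 3.1 kg.
Tool frame: the origin (TCP) lies at the very end of the fingers, on their centre line; the grasp point (between the pads) lies 19 mm behind it; z points along the fingers, y is the line along which they close (so a half turn about z gives the same grasp; the last joint's range is limited). The gripper opens to 85 mm and grips with 20 to 120 N. Pads are 22 mm wide; open, the fingers measure 114 mm over their backs; the gripper's body (76 mm by 85 mm) begins 54 mm behind the grasp point. The pads swing forward as they close: fully open they stand 13 mm farther back than shut.
Start: joints at [66.452, 12.427, 92.441, -0, 75.132, -6.429], TCP at [0.184, 0.597, 0.231] pointing down, gripper open.
Joint ranges: [-157.48, 157.48], [-44.54, 120.13], [17.64, 146.25], [-64.5, 244.5], [7.68, 150.69], [-147.95, 147.95]. Speed limits (degrees/s): [159.86, 159.86, 180, 180, 180, 180].

### API

Orientations are given as [roll, pitch, yaw] about the fixed x, y, z axes, in that order (R = Rz(yaw) Ry(pitch) Rx(roll)).
In Python, from rig import arm gives the robot as it stands.
- The arm moves only by the tool move_arm, never from a script. Its argument "targets" is a list of rows, each an object with "xyz": the shift along the tool's x, y, z in m, a list of three; "yaw": the turn about the tool's z in rad. In form: [{"xyz": [dx, dy, dz], "yaw": yaw}, ...]. A call has 1 to 10 rows; each row is the pose to reach, as a shift and turn from the pose commanded when the call began, along the tool's axes at that moment; what a row does not reach only later rows make up. A row lasts 1/12 s, in which the tool goes at most 41.7 mm and 7.16 degrees, less where a joint would pass 70% of its speed; a pose out of reach is approached as far as the arm can. A call with a gripper value outside its range is refused whole. "gripper" is the opening, from 0 (shut) to 1 (fully open), set as the call begins (left out, the last holds). The fingers move at their own pace and stop on an object; "grip_force" is the grip in N (left out, the last holds). Time passes only in rows, so rows that repeat a pose let the fingers close. It gives the time, the measured TCP pose, the force, the opening and the grip force at its end, in the units of the state.
- arm.get_state(): the state, without advancing time (a new reading comes with each control period).
- arm.camera(name): name is "scene" or "top" or "wrist"; returns the picture (420x560x3 uint8, red, green, blue); there is no depth.
- arm.get_calibration(name): a dict with "intrinsics" (3x3 intrinsics, pixels), "R" (3x3) and "t" (3): a world point X has camera coordinates R X + t; the wrist camera has in their place "mount" (4x4, takes a point from camera to tool coordinates, whose origin is the TCP and whose axes are the flange's). Camera axes: x right, y down, z forward; pixel columns grow to the right and rows downward; lengths in m; the calibration is good to about 2 mm. A picture is of the moment at which its call begins: read the wrist's pose just before it. get_calibration takes no time and is no camera call.
- arm.job_done(): hands the job in; it is judged then, once.
The state is a dict: "time_s": time; "q": joint angles; "joint_velocities": joint speeds; "effort": joint torques, N m; "tool_pos": TCP position; "ee_rot": TCP orientation; "wrist_force": force on the tool from outside, world axes, zero at the start; "moment": the same for the moment, N m; "opening": finger opening in m; "finger_force": force on a finger pad.
Only numpy, scipy, OpenCV 4.12 (cv2) and the standard library are available. Lean on these libraries where they do the work, as an engineer would, in place of code of your own. Each camera call takes 0.05 s, during which the arm holds its last target. There are 200 camera calls.

## Working session

There is one attempt and no reset: what is moved stays moved. The work goes in short steps, Python scripts to look and compute and a tool call to move; the robot and the scene stay as the last step left them, time stands still between calls to the robot, and variables do not carry over. Pictures are saved under pics/ and viewed, at most 14 in all, crops included, and the job is handed in when it is done.

Besides the shell and the picture viewer there is one more tool, called as name([rows], argument=value, ...), one row to a line, values as JSON. move_arm: Moves the arm, as the interface text tells. Its arguments: {"type":"object","properties":{"targets":{"type":"array"},"gripper":{"type":"number"},"grip_force":{"type":"number"}},"required":["targets"]}

```bash
ls; mkdir -p pics; python3 - <<'E'
from rig import arm
import cv2,numpy as np
s=arm.get_state();print(s)
for n in("scene","top","wrist"):
    c=arm.get_calibration(n);print(n,{k:np.round(v,4).tolist() for k,v in c.items()})
    cv2.imwrite(f"pics/{n}0.png",arm.camera(n)[:,:,::-1])
E
```

```text
pics
{'time_s': 0.0, 'q': array([ 6.64492246e+01,  1.24794205e+01,  9.25298183e+01,  3.09826699e-04,
        7.51304476e+01, -6.42830683e+00]), 'joint_velocities': array([-0.07180194, -0.0463258 , -0.02607948, -0.0108219 ,  0.09925107,
        0.06602442]), 'effort': array([ 1.68409501e-04, -3.96838546e+01, -3.03856266e+01, -3.45819126e-05,
        9.75866569e-03, -1.81074944e-05]), 'tool_pos': array([0.18365421, 0.59655023, 0.22992722]), 'ee_rot': array([-1.79861225e+02, -1.59366367e-02,  1.62877432e+02]), 'wrist_force': array([-0.26022888,  0.56359426,  0.24590527]), 'moment': array([ 0.0067485 , -0.01132336,  0.05527624]), 'finger_force': 0.0, 'opening': 0.08513848134253903}
scene {'intrinsics': [[410.6648, 0.0, 280.8378], [0.0, 410.6648, 209.2783], [0.0, 0.0, 1.0]], 'R': [[-0.8325, 0.554, -0.0013], [0.4235, 0.6349, -0.6462], [-0.3572, -0.5385, -0.7632]], 't': [0.5054, -0.0688, 1.2383]}
top {'intrinsics': [[546.2302, 0.0, 282.7309], [0.0, 546.2302, 204.8425], [0.0, 0.0, 1.0]], 'R': [[-0.0038, -0.9999, -0.0132], [-0.9819, 0.0063, -0.1895], [0.1896, 0.0122, -0.9818]], 't': [-0.1132, 0.5146, 1.4308]}
wrist {'intrinsics': [[345.7085, 0.0, 277.4297], [0.0, 345.7085, 201.7553], [0.0, 0.0, 1.0]], 'mount': [[-0.0005, -0.9634, -0.268, 0.0663], [1.0, -0.0004, -0.0005, 0.0002], [0.0004, -0.268, 0.9634, -0.1424], [0.0, 0.0, 0.0, 1.0]]}
```

View pics/top0.png

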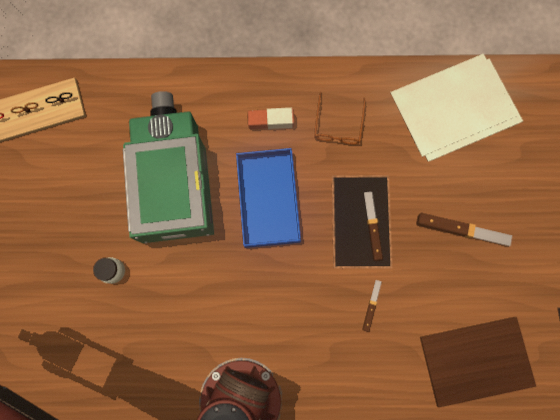

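View pics/scene0.png

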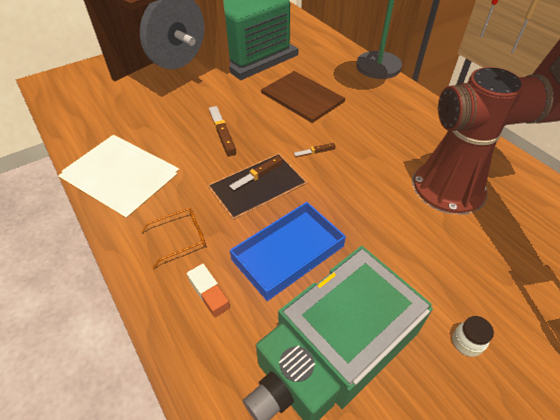

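The top view shows the green box at (165,190) with its fan towards +x, and the yellow mark at (198,181) on its -y side. The tray is at (270,197), spectacles at (340,120), bar at (270,118) and jar at (109,270).

There are three pry blade candidates: on the mat (373,225), a bigger one at (465,230), and a small one at (372,305). The one on the mat looks right, so I'll check its length next.

```bash
cat > h.py <<'E'
import numpy as np,cv2
from rig import arm
from scipy.spatial.transform import Rotation as Ro
def ray(cam,uv,st=None):
    c=arm.get_calibration(cam);K=np.array(c["intrinsics"])
    uv=np.atleast_2d(np.array(uv,float));d=np.c_[uv,np.ones(len(uv))]@np.linalg.inv(K).T
    if cam=="wrist":
        M=np.array(c["mount"]);R=Ro.from_euler("xyz",st["ee_rot"],degrees=True).as_matrix()
        return np.array(st["tool_pos"])+R@M[:3,3], d@(R@M[:3,:3]).T
    R=np.array(c["R"]);return -R.T@np.array(c["t"]), d@R
def onz(cam,uv,z,st=None):
    o,d=ray(cam,uv,st);return o+d*((z-o[2])/d[:,2])[:,None]
def proj(cam,X):
    c=arm.get_calibration(cam);p=np.atleast_2d(X)@np.array(c["R"]).T+np.array(c["t"]);p=p@np.array(c["intrinsics"]).T;return p[:,:2]/p[:,2:]
def show(): 
    s=arm.get_state();print(round(s["time_s"],2),np.round(s["tool_pos"],4),np.round(s["ee_rot"],2),"F",np.round(s["wrist_force"],1),"op",round(s["opening"],4),"ff",round(s["finger_force"],1));return s
E
python3 - <<'E'
from h import *
im=cv2.imread("pics/top0.png")
f=lambda a:cv2.resize(a,None,fx=3.6,fy=3.6,interpolation=cv2.INTER_CUBIC)
cv2.imwrite("pics/c1.png",np.hstack([f(im[85:250,115:220]),f(im[170:335,325:400])]))
hsv=cv2.cvtColor(im,cv2.COLOR_BGR2HSV)
def big(m,z,name):
    m=cv2.morphologyEx(m,cv2.MORPH_OPEN,np.ones((3,3)));cs=max(cv2.findContours(m,0,2)[0],key=cv2.contourArea)
    r=cv2.minAreaRect(cs);b=cv2.boxPoints(r);P=onz("top",b,z);print(name,np.round(b).tolist(),"\n",np.round(P,4).tolist(),"c",np.round(P.mean(0),4),"sides",np.round(np.linalg.norm(np.diff(P,axis=0),axis=1),4))
big(cv2.inRange(hsv,(105,120,40),(125,255,255)),.045,"tray")
big(cv2.inRange(hsv,(0,0,0),(179,255,42)),.003,"mat?")
big(cv2.inRange(hsv,(0,0,100),(179,70,190))[:250]*1,.134,"coverrim?")
# blades: saturation-poor bright regions
m=cv2.inRange(hsv,(0,0,130),(179,90,255));
for c in cv2.findContours(m,0,2)[0]:
    if 25<cv2.contourArea(c)<800:print("bright",cv2.boundingRect(c),cv2.contourArea(c))
E
```

```text
tray [[236.0, 158.0], [292.0, 153.0], [300.0, 241.0], [244.0, 246.0]] 
 [[0.6468, 0.0143, 0.045], [0.6612, -0.1407, 0.045], [0.4162, -0.1619, 0.045], [0.4025, -0.0117, 0.045]] c [ 0.5317 -0.075   0.045 ] sides [0.1556 0.2459 0.1508]
mat? [[-5.0, 395.0], [1.0, 385.0], [55.0, 418.0], [49.0, 428.0]] 
 [[0.0171, 0.6447, 0.003], [0.0423, 0.6308, 0.003], [-0.0398, 0.4823, 0.003], [-0.0645, 0.4965, 0.003]] c [-0.0112  0.5636  0.003 ] sides [0.0288 0.1697 0.0285]
coverrim? [[-0.0, 0.0], [559.0, 0.0], [559.0, 58.0], [0.0, 58.0]] 
 [[1.08, 0.6636, 0.134], [1.0617, -0.8726, 0.134], [0.8919, -0.8558, 0.134], [0.9073, 0.6473, 0.134]] c [ 0.9852 -0.1044  0.134 ] sides [1.5364 0.1706 1.5032]
bright (210, 361, 20, 20) 63.5
bright (371, 280, 10, 21) 101.5
bright (103, 258, 17, 25) 43.5
bright (474, 227, 38, 19) 363.0
bright (364, 192, 12, 27) 182.0
bright (267, 108, 25, 17) 363.0
```

View pics/c1.png

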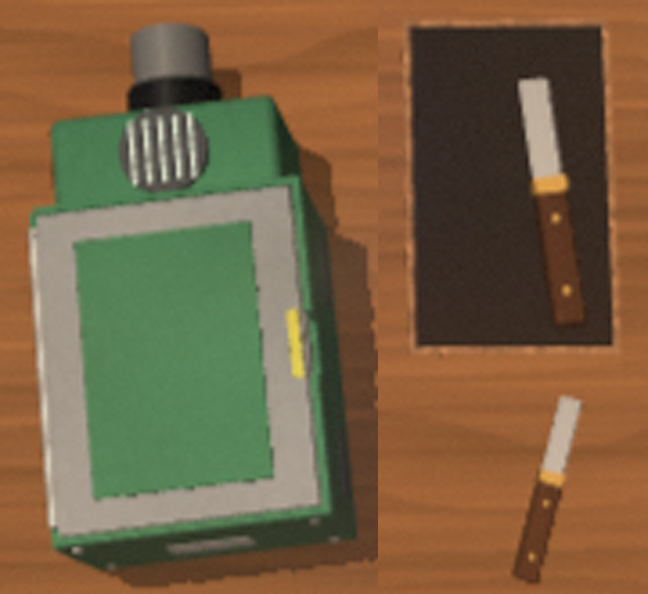

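Crop: box rim corners at about (30,210), (296,177), (330,515) and (55,545), with the yellow mark at (296,343). The mat blade runs from (533,80) to (570,323) and the small one from (569,399) to (526,580).

```bash
python3 - <<'E'
from h import *
u=lambda p:np.array(p,float)/3.6+[115,85]
v=lambda p:(np.array(p,float)-[378,0])/3.6+[325,170]
n=np.linalg.norm
R=onz("top",u([(30,210),(296,177),(330,515),(55,545)]),.134);print("rim",np.round(R,4).tolist(),[round(n(R[i]-R[(i+1)%4]),4) for i in range(4)],R.mean(0))
C=onz("top",u([(33,228),(288,186),(320,505),(52,535)]),.134);print("cov",np.round(C,4).tolist(),[round(n(C[i]-C[(i+1)%4]),4) for i in range(4)],C.mean(0))
print("yel",onz("top",u([(290,311),(301,376),(296,343)]),.134))
for nm,p in(("mat",v([(533,80),(570,323)])),("small",v([(569,399),(526,580)])),("big",np.array([(511,241),(418,219.)]))):
    P=onz("top",p,.018);d=P[0]-P[1];print(nm,P.round(4).tolist(),n(d),np.degrees(np.arctan2(d[1],d[0])))
M=onz("top",v([(410,27),(604,27),(614,346),(416,347)]),.003);print("mat",M.round(3).tolist(),M.mean(0))
print("byst",onz("top",[[270,118]],.04),onz("top",[[340,120]],.0),onz("top",[[107,269]],.07))
E
```

```text
rim [[0.664, 0.2995, 0.134], [0.6875, 0.1064, 0.134], [0.4388, 0.076, 0.134], [0.4187, 0.2692, 0.134]] [np.float64(0.1945), np.float64(0.2505), np.float64(0.1942), np.float64(0.2472)] [0.5522373  0.18776244 0.134     ]
cov [[0.6504, 0.2966, 0.134], [0.6807, 0.1121, 0.134], [0.446, 0.0832, 0.134], [0.4258, 0.2716, 0.134]] [np.float64(0.187), np.float64(0.2364), np.float64(0.1895), np.float64(0.226)] [0.55070035 0.1908747  0.134     ]
yel [[0.58697995 0.10812913 0.134     ]
 [0.53912733 0.0989995  0.134     ]
 [0.56334076 0.10320034 0.134     ]]
mat [[0.554, -0.3521, 0.018], [0.367, -0.3736, 0.018]] 0.18824871832002585 6.5644167394988
small [[0.3103, -0.3707, 0.018], [0.1788, -0.3344, 0.018]] 0.1364937876216731 -15.438491206684189
big [[0.416, -0.7349, 0.018], [0.478, -0.4862, 0.018]] 0.2562416380573616 -104.00846487593809
mat [[0.6, -0.26, 0.003], [0.599, -0.411, 0.003], [0.351, -0.409, 0.003], [0.351, -0.259, 0.003]] [ 0.47525102 -0.33453003  0.003     ]
byst [[ 0.76448112 -0.08086707  0.04      ]] [[ 0.77122738 -0.28115419  0.        ]] [[0.34158345 0.3450053  0.07      ]]
```

The mat blade measures 188 mm, against 136 and 256 mm for the others, so it matches the 190 mm given. The box yaw is about 7°, centred at (0.552, 0.188).

```bash
cat >> h.py <<'E'
def go(*wps,start=None):
    """print the shift for each waypoint (x,y,z,yaw deg), each counted from the one before"""
    s=arm.get_state();p=np.r_[s["tool_pos"],s["ee_rot"][2]] if start is None else np.array(start,float)
    for w in wps:
        w=np.array(w,float);R=Ro.from_euler("xyz",[180,0,p[3]],degrees=True).as_matrix()
        d=R.T@(w[:3]-p[:3]);dy=-((w[3]-p[3]+180)%360-180)
        print("->",w,"shift",np.round(d,4),"yaw",round(np.radians(dy),3),"rows>=",int(np.ceil(max(np.linalg.norm(d)/.0417,abs(dy)/7.16))));p=w
E
python3 -c "
from h import *
show();go((.40,.28,.25,100),(.45,-.1,.25,45),(.42,-.365,.20,6.6))"
```

```text
0.15 [0.1837 0.5967 0.2302] [-1.7989e+02 -1.0000e-02  1.6288e+02] F [-0.1  0.1  0. ] op 0.0853 ff 0.0
-> [  0.4    0.28   0.25 100.  ] shift [-0.2999 -0.239  -0.0198] yaw 1.097 rows>= 10
-> [ 0.45 -0.1   0.25 45.  ] shift [-0.3829 -0.0167 -0.    ] yaw 0.96 rows>= 10
-> [ 0.42  -0.365  0.2    6.6  ] shift [-0.2086  0.1662  0.05  ] yaw 0.67 rows>= 7
```

move_arm([
  {"xyz":[-0.3,-0.239,-0.02],"yaw":1.097},
  {"xyz":[-0.3,-0.239,-0.02],"yaw":1.097},
  {"xyz":[-0.3,-0.239,-0.02],"yaw":1.097},
  {"xyz":[-0.3,-0.239,-0.02],"yaw":1.097},
  {"xyz":[-0.3,-0.239,-0.02],"yaw":1.097},
  {"xyz":[-0.3,-0.239,-0.02],"yaw":1.097},
  {"xyz":[-0.3,-0.239,-0.02],"yaw":1.097},
  {"xyz":[-0.3,-0.239,-0.02],"yaw":1.097},
  {"xyz":[-0.3,-0.239,-0.02],"yaw":1.097},
  {"xyz":[-0.3,-0.239,-0.02],"yaw":1.097},
])

```text
time_s: 0.98
tool_pos: [0.4031, 0.2762, 0.2516]
ee_rot: [179.9, 0.2, 99.6]
wrist_force: [0.3, 0.8, -0.2]
opening: 0.0855
finger_force: 0.0
```

move_arm([
  {"xyz":[-0.383,-0.017,0],"yaw":0.96},
  {"xyz":[-0.383,-0.017,0],"yaw":0.96},
  {"xyz":[-0.383,-0.017,0],"yaw":0.96},
  {"xyz":[-0.383,-0.017,0],"yaw":0.96},
  {"xyz":[-0.383,-0.017,0],"yaw":0.96},
  {"xyz":[-0.383,-0.017,0],"yaw":0.96},
  {"xyz":[-0.383,-0.017,0],"yaw":0.96},
  {"xyz":[-0.383,-0.017,0],"yaw":0.96},
  {"xyz":[-0.383,-0.017,0],"yaw":0.96},
  {"xyz":[-0.383,-0.017,0],"yaw":0.96},
])

```text
time_s: 1.82
tool_pos: [0.4506, -0.1046, 0.2514]
ee_rot: [179.8, 0.1, 44.8]
wrist_force: [-0.6, -0.2, -0.9]
opening: 0.0852
finger_force: 0.0
```

move_arm([
  {"xyz":[-0.209,0.166,0.05],"yaw":0.67},
  {"xyz":[-0.209,0.166,0.05],"yaw":0.67},
  {"xyz":[-0.209,0.166,0.05],"yaw":0.67},
  {"xyz":[-0.209,0.166,0.05],"yaw":0.67},
  {"xyz":[-0.209,0.166,0.05],"yaw":0.67},
  {"xyz":[-0.209,0.166,0.05],"yaw":0.67},
  {"xyz":[-0.209,0.166,0.05],"yaw":0.67},
  {"xyz":[-0.209,0.166,0.05],"yaw":0.67},
  {"xyz":[-0.209,0.166,0.05],"yaw":0.67},
  {"xyz":[-0.209,0.166,0.05],"yaw":0.67},
])

```text
time_s: 2.65
tool_pos: [0.4202, -0.3633, 0.2009]
ee_rot: [-179.9, 0.0, 6.7]
wrist_force: [0.6, 0.3, 0.9]
opening: 0.0856
finger_force: 0.0
```

```bash
python3 -c "
from h import *
show();cv2.imwrite('pics/w1.png',arm.camera('wrist')[:,:,::-1]);show()"
```

```text
2.65 [ 0.4202 -0.3633  0.2009] [-1.799e+02  1.000e-02  6.690e+00] F [0.6 0.3 0.9] op 0.0856 ff 0.0
2.7 [ 0.4204 -0.3631  0.2012] [-179.94   -0.      6.73] F [-0.  -0.  -0.7] op 0.0855 ff 0.0
```

View pics/w1.png

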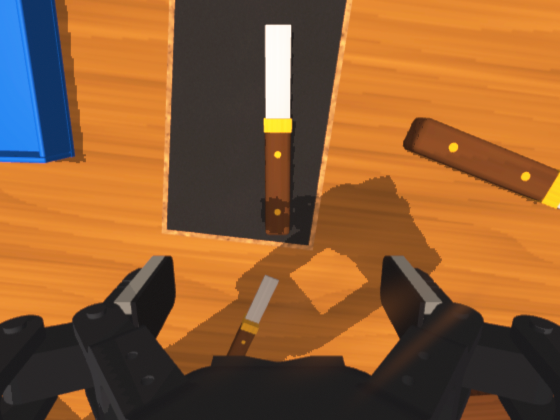

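The wrist view shows the blade upright near column 278, with its tip at (278,25), ferrule at (278,125) and handle end at (278,233).

```bash
python3 -c "
from h import *
s=show()
a=onz('wrist',[(278,25),(278,119)],.016,s);b=onz('wrist',[(278,125),(278,234)],.024,s)
print(a.round(4).tolist(),b.round(4).tolist());d=a[0]-b[1];print(np.hypot(*d[:2]),np.degrees(np.arctan2(d[1],d[0])))
yaw=np.arctan2(d[1],d[0]);g=a[0]-.115*np.array([np.cos(yaw),np.sin(yaw),0]);print(g)
go((g[0],g[1],.08,np.degrees(yaw)),(g[0],g[1],.006,np.degrees(yaw)))"
```

```text
2.7 [ 0.4204 -0.3631  0.2012] [-179.94   -0.      6.73] F [-0.  -0.  -0.7] op 0.0855 ff 0.0
[[0.5559, -0.348, 0.016], [0.4776, -0.3572, 0.016]] [[0.4726, -0.3578, 0.024], [0.3685, -0.3701, 0.024]]
0.18870012549974 6.721578439256165
[ 0.44166115 -0.36147763  0.016     ]
-> [ 0.44166115 -0.36147763  0.08        6.72157844] shift [0.0213 0.0009 0.1212] yaw 0.0 rows>= 3
-> [ 4.41661151e-01 -3.61477631e-01  6.00000000e-03  6.72157844e+00] shift [-0.    -0.     0.074] yaw -0.0 rows>= 2
```

move_arm([
  {"xyz":[0.021,0.001,0.04]},
  {"xyz":[0.021,0.001,0.08]},
  {"xyz":[0.021,0.001,0.12]},
  {"xyz":[0.021,0.001,0.15]},
  {"xyz":[0.021,0.001,0.17]},
  {"xyz":[0.021,0.001,0.185]},
  {"xyz":[0.021,0.001,0.195]},
  {"xyz":[0.021,0.001,0.195]},
  {"xyz":[0.021,0.001,0.195]},
], gripper=1)

```text
invalid input
```

move_arm([
  {"xyz":[0,0,0]},
  {"xyz":[0,0,0]},
  {"xyz":[0,0,0]},
  {"xyz":[0,0,0]},
  {"xyz":[0,0,0]},
  {"xyz":[0,0,0]},
  {"xyz":[0,0,0]},
  {"xyz":[0,0,0]},
  {"xyz":[0,0,0]},
], gripper=0, grip_force=80)

```text
invalid input
```

Yaw has to be given in every row.

move_arm([
  {"xyz":[0.021,0.001,0.04],"yaw":0},
  {"xyz":[0.021,0.001,0.08],"yaw":0},
  {"xyz":[0.021,0.001,0.12],"yaw":0},
  {"xyz":[0.021,0.001,0.15],"yaw":0},
  {"xyz":[0.021,0.001,0.17],"yaw":0},
  {"xyz":[0.021,0.001,0.185],"yaw":0},
  {"xyz":[0.021,0.001,0.195],"yaw":0},
  {"xyz":[0.021,0.001,0.195],"yaw":0},
  {"xyz":[0.021,0.001,0.195],"yaw":0},
], gripper=1)

```text
time_s: 3.45
tool_pos: [0.4415, -0.3624, 0.0067]
ee_rot: [-180.0, -0.0, 6.7]
wrist_force: [0.6, -0.7, -0.3]
opening: 0.0857
finger_force: 0.0
```

move_arm([
  {"xyz":[0,0,0],"yaw":0},
  {"xyz":[0,0,0],"yaw":0},
  {"xyz":[0,0,0],"yaw":0},
  {"xyz":[0,0,0],"yaw":0},
  {"xyz":[0,0,0],"yaw":0},
  {"xyz":[0,0,0],"yaw":0},
  {"xyz":[0,0,0],"yaw":0},
  {"xyz":[0,0,0],"yaw":0},
  {"xyz":[0,0,0],"yaw":0},
], gripper=0, grip_force=80)

```text
time_s: 4.2
tool_pos: [0.4416, -0.364, 0.0073]
ee_rot: [179.9, -0.1, 6.6]
wrist_force: [0.1, 0.7, 5.0]
opening: 0.0223
finger_force: 81.2
```

```bash
python3 -c "
from h import *
s=show()
y=np.radians(6.97);ex=np.array([np.cos(y),np.sin(y)]);ey=np.array([-ex[1],ex[0]]);B=np.array([.552,.188])
# tip at box y -115 (before wall) ; grip = tip-115mm
for ty in(-.125,-.078):
    t=B+ey*ty;g=t-ey*.115;print(t,g)
tp=s['tool_pos']
g1=B+ey*(-.130-.115)
go((tp[0],tp[1],.16,6.7),(.46,-.2,.16,50),(g1[0],g1[1],.16,97))
"
```

```text
4.2 [ 0.4416 -0.364   0.0073] [ 1.7992e+02 -6.0000e-02  6.6300e+00] F [0.1 0.7 5. ] op 0.0223 ff 81.2
[0.5671687  0.06392377] [ 0.58112391 -0.05022636]
[0.56146527 0.11057643] [ 0.57542048 -0.0035737 ]
-> [ 0.44162326 -0.36403461  0.16        6.7       ] shift [ 0.      0.     -0.1527] yaw -0.001 rows>= 4
-> [ 0.46 -0.2   0.16 50.  ] shift [ 0.0374 -0.1608 -0.    ] yaw -0.756 rows>= 7
-> [ 5.81730660e-01 -5.51894074e-02  1.60000000e-01  9.70000000e+01] shift [0.1892 0.0002 0.    ] yaw -0.82 rows>= 7
```

move_arm([
  {"xyz":[0,0,-0.02],"yaw":0},
  {"xyz":[0,0,-0.05],"yaw":0},
  {"xyz":[0,0,-0.09],"yaw":0},
  {"xyz":[0,0,-0.13],"yaw":0},
  {"xyz":[0,0,-0.153],"yaw":0},
  {"xyz":[0,0,-0.153],"yaw":0},
  {"xyz":[0,0,-0.153],"yaw":0},
])

```text
time_s: 4.78
tool_pos: [0.4415, -0.3639, 0.1606]
ee_rot: [179.9, -0.1, 6.6]
wrist_force: [0.1, -0.3, -1.3]
opening: 0.0222
finger_force: 80.4
```

move_arm([
  {"xyz":[0.004,-0.018,0],"yaw":-0.085},
  {"xyz":[0.009,-0.036,0],"yaw":-0.17},
  {"xyz":[0.013,-0.054,0],"yaw":-0.255},
  {"xyz":[0.017,-0.071,0],"yaw":-0.34},
  {"xyz":[0.021,-0.09,0],"yaw":-0.42},
  {"xyz":[0.025,-0.107,0],"yaw":-0.5},
  {"xyz":[0.029,-0.125,0],"yaw":-0.59},
  {"xyz":[0.033,-0.143,0],"yaw":-0.67},
  {"xyz":[0.037,-0.161,0],"yaw":-0.756},
])

```text
time_s: 5.53
tool_pos: [0.4567, -0.1968, 0.1556]
ee_rot: [-179.6, 0.1, 50.2]
wrist_force: [0.6, 0.3, -1.0]
opening: 0.0224
finger_force: 80.4
```

move_arm([
  {"xyz":[0.02,0,0],"yaw":-0.09},
  {"xyz":[0.04,0,0],"yaw":-0.18},
  {"xyz":[0.06,0,0],"yaw":-0.27},
  {"xyz":[0.08,0,0],"yaw":-0.36},
  {"xyz":[0.1,0,0],"yaw":-0.45},
  {"xyz":[0.12,0,0],"yaw":-0.54},
  {"xyz":[0.14,0,0],"yaw":-0.63},
  {"xyz":[0.16,0,0],"yaw":-0.72},
  {"xyz":[0.189,0,0],"yaw":-0.82},
  {"xyz":[0.189,0,0],"yaw":-0.82},
])

```text
time_s: 6.37
tool_pos: [0.5809, -0.0507, 0.1558]
ee_rot: [-179.8, -0.2, 97.2]
wrist_force: [0.3, 0.3, -2.1]
opening: 0.0219
finger_force: 80.3
```

```bash
python3 -c "
from h import *
s=show();cv2.imwrite('pics/w2.png',arm.camera('wrist')[:,:,::-1]);t=arm.camera('top')[:,:,::-1];cv2.imwrite('pics/t2.png',t);sc=arm.camera('scene')[:,:,::-1];cv2.imwrite('pics/s2.png',sc)
"
```

```text
6.37 [ 0.5809 -0.0507  0.1558] [-179.83   -0.22   97.25] F [ 0.3  0.3 -2.1] op 0.0219 ff 80.3
```

View pics/w2.png

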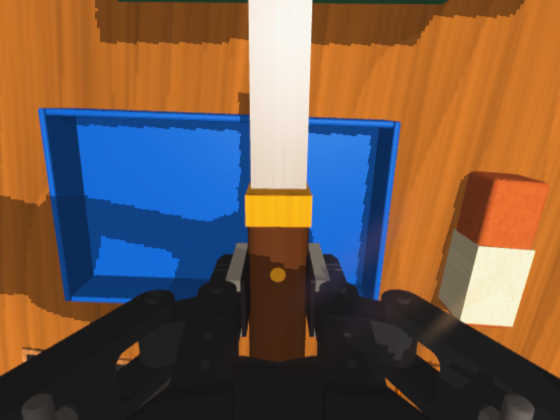

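The blade sits straight in the fingers: ferrule at (278,208), gripped just behind it, tip out of frame. I'll check the tip in the top and scene views.

```bash
python3 -c "
from h import *
t=cv2.imread('pics/t2.png')[140:230,180:280];s=cv2.imread('pics/s2.png')[230:330,270:400]
f=lambda a,k:cv2.resize(a,None,fx=k,fy=k,interpolation=cv2.INTER_CUBIC)
a=f(t,4);b=f(s,3);print(a.shape,b.shape);H=max(a.shape[0],b.shape[0]);p=lambda m:np.vstack([m,np.zeros((H-m.shape[0],m.shape[1],3),np.uint8)])
cv2.imwrite('pics/c2.png',np.hstack([p(a),p(b)]))"
```

```text
(360, 400, 3) (300, 390, 3)
```

View pics/c2.png

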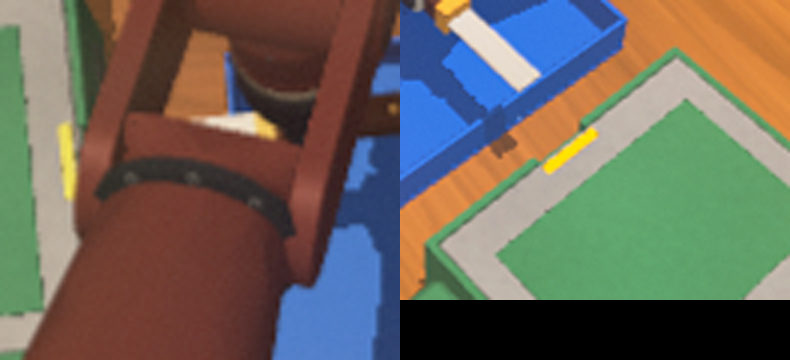

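Scene crop: the blade tip is at about (530,83), the notch gap lies between (541,162) and (582,127), and the yellow mark runs from (546,170) to (596,132).

```bash
python3 -c "
from h import *
s=show();c=lambda p:(np.array(p,float)-[400,0])/3+[270,230]
tp=s['tool_pos'];yw=np.radians(s['ee_rot'][2]);d=np.array([np.cos(yw),np.sin(yw),0]);nrm=np.array([-d[1],d[0],0])
o,r=ray('scene',c([(530,83),(449,27)]))
for q in r:
    X=o+q*(nrm@(tp-o)/(nrm@q));print('pt',X,'along',d@(X-tp),'dz',X[2]-tp[2])
Y=onz('scene',c([(546,170),(596,132),(541,162),(582,127),(426,240),(676,48)]),.134);print(Y.round(4))
E=Y[5]-Y[4];print(np.linalg.norm(E),np.degrees(np.arctan2(E[1],E[0])))
"
```

```text
6.52 [ 0.5785 -0.0539  0.1562] [-1.7967e+02 -8.0000e-02  9.6930e+01] F [ 1.1  0.3 -1.4] op 0.0222 ff 80.3
pt [0.56445333 0.06173855 0.1639161 ] along 0.1165282101196796 dz 0.007726711508865197
pt [ 0.57502186 -0.02519712  0.14037451] along 0.028952500638423535 dz -0.015814883019012654
[[0.5853 0.1117 0.134 ]
 [0.5367 0.1069 0.134 ]
 [0.5844 0.1046 0.134 ]
 [0.5425 0.098  0.134 ]
 [0.685  0.1094 0.134 ]
 [0.4402 0.0827 0.134 ]]
0.24627109664821178 -173.77803969533312
```

move_arm([
  {"xyz":[0,0.002,0.02],"yaw":0},
  {"xyz":[0,0.002,0.042],"yaw":0},
  {"xyz":[0,0.002,0.042],"yaw":0},
  {"xyz":[0,0.002,0.042],"yaw":0},
  {"xyz":[0,0.002,0.042],"yaw":0},
])

```text
time_s: 6.93
tool_pos: [0.5821, -0.0547, 0.1173]
ee_rot: [-180.0, -0.0, 96.9]
wrist_force: [0.2, -0.3, -0.8]
opening: 0.0221
finger_force: 80.4
```

```bash
python3 -c "
from h import *
s=show()"
```

```text
6.93 [ 0.5821 -0.0547  0.1173] [-1.7995e+02 -1.0000e-02  9.6870e+01] F [ 0.2 -0.3 -0.8] op 0.0221 ff 80.4
```

move_arm([
  {"xyz":[0.005,0,0.003],"yaw":0},
  {"xyz":[0.01,0,0.003],"yaw":0},
  {"xyz":[0.015,0,0.003],"yaw":0},
  {"xyz":[0.02,0,0.003],"yaw":0},
  {"xyz":[0.025,0,0.003],"yaw":0},
  {"xyz":[0.03,0,0.003],"yaw":0},
  {"xyz":[0.033,0,0.003],"yaw":0},
  {"xyz":[0.036,0,0.003],"yaw":0},
  {"xyz":[0.039,0,0.003],"yaw":0},
  {"xyz":[0.039,0,0.003],"yaw":0},
])

```text
time_s: 7.77
tool_pos: [0.5778, -0.0148, 0.1142]
ee_rot: [-180.0, -0.0, 97.0]
wrist_force: [-0.6, -0.3, -0.6]
opening: 0.0224
finger_force: 80.4
```

move_arm([
  {"xyz":[0.004,0,0],"yaw":0},
  {"xyz":[0.008,0,0],"yaw":0},
  {"xyz":[0.012,0,0],"yaw":0},
  {"xyz":[0.015,0,0],"yaw":0},
  {"xyz":[0.015,0,0],"yaw":0},
])

```text
time_s: 8.18
tool_pos: [0.576, 0.0002, 0.1143]
ee_rot: [-180.0, -0.0, 97.0]
wrist_force: [1.2, -0.1, -2.1]
opening: 0.0222
finger_force: 80.4
```

```bash
python3 -c "
from h import *
s=show();s=arm.camera('scene')[:,:,::-1][220:340,260:410];cv2.imwrite('pics/s3.png',cv2.resize(s,None,fx=4,fy=4,interpolation=cv2.INTER_CUBIC))"
```

```text
8.18 [5.760e-01 2.000e-04 1.143e-01] [-1.7999e+02 -2.0000e-02  9.6970e+01] F [ 1.2 -0.1 -2.1] op 0.0222 ff 80.4
```

View pics/s3.png

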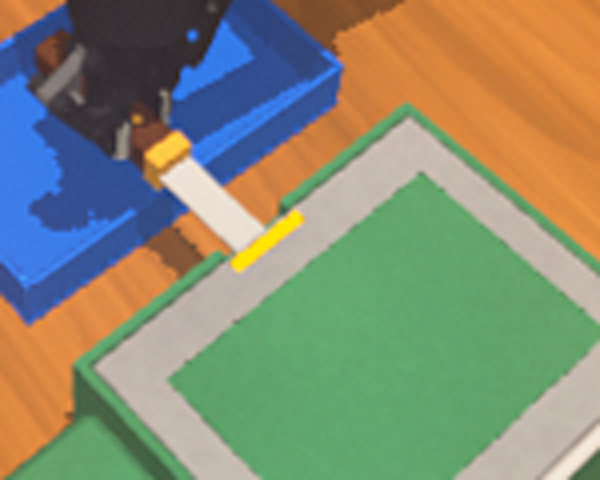

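The blade is through the notch and under the cover at (250,240), with no unusual force. Now I'll lift.

move_arm([
  {"xyz":[0,0,-0.004],"yaw":0},
  {"xyz":[0,0,-0.008],"yaw":0},
  {"xyz":[0,0,-0.013],"yaw":0},
  {"xyz":[0,0,-0.018],"yaw":0},
  {"xyz":[0,0,-0.023],"yaw":0},
  {"xyz":[0,0,-0.028],"yaw":0},
  {"xyz":[0,0,-0.033],"yaw":0},
  {"xyz":[0,0,-0.038],"yaw":0},
], grip_force=110)

```text
time_s: 8.9
tool_pos: [0.5762, -0.0006, 0.1529]
ee_rot: [180.0, 0.0, 96.9]
wrist_force: [-0.5, 1.1, -3.4]
opening: 0.0216
finger_force: 111.3
```

move_arm([
  {"xyz":[0,0,-0.012],"yaw":0},
  {"xyz":[0,0,-0.025],"yaw":0},
  {"xyz":[0.007,0,-0.032],"yaw":0},
  {"xyz":[0.014,0,-0.038],"yaw":0},
  {"xyz":[0.021,0,-0.044],"yaw":0},
  {"xyz":[0.028,0,-0.05],"yaw":0},
  {"xyz":[0.035,0,-0.056],"yaw":0},
  {"xyz":[0.042,0,-0.062],"yaw":0},
  {"xyz":[0.05,0,-0.068],"yaw":0},
  {"xyz":[0.058,0,-0.075],"yaw":0},
])

```text
time_s: 9.73
tool_pos: [0.5689, 0.0578, 0.2277]
ee_rot: [-180.0, 0.0, 96.9]
wrist_force: [0.2, -3.2, -1.7]
opening: 0.0216
finger_force: 111.6
```

```bash
python3 -c "
from h import *
s=show();cv2.imwrite('pics/s4.png',arm.camera('scene')[:,:,::-1])"
```

```text
9.73 [0.5689 0.0578 0.2277] [-1.7997e+02  1.0000e-02  9.6940e+01] F [ 0.2 -3.2 -1.7] op 0.0216 ff 111.6
```

View pics/s4.png

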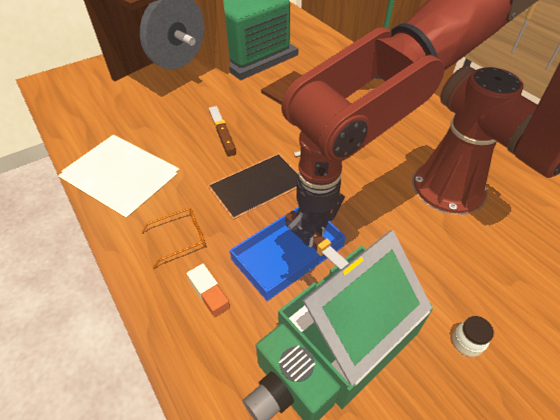

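The cover is about 45° up on the blade at (340,260), and a white cassette shows at (300,318). I'll keep swinging it.

move_arm([
  {"xyz":[0.009,0,-0.005],"yaw":0},
  {"xyz":[0.018,0,-0.01],"yaw":0},
  {"xyz":[0.027,0,-0.014],"yaw":0},
  {"xyz":[0.036,0,-0.018],"yaw":0},
  {"xyz":[0.045,0,-0.021],"yaw":0},
  {"xyz":[0.055,0,-0.024],"yaw":0},
  {"xyz":[0.065,0,-0.025],"yaw":0},
  {"xyz":[0.075,0,-0.025],"yaw":0},
  {"xyz":[0.085,0,-0.025],"yaw":0},
  {"xyz":[0.095,0,-0.025],"yaw":0},
])

```text
time_s: 10.62
tool_pos: [0.5574, 0.1526, 0.2522]
ee_rot: [-180.0, -0.0, 96.9]
wrist_force: [0.6, -2.6, -0.0]
opening: 0.0216
finger_force: 111.8
```

move_arm([
  {"xyz":[0.01,0,0],"yaw":0},
  {"xyz":[0.02,0,0],"yaw":0},
  {"xyz":[0.03,0,0],"yaw":0},
  {"xyz":[0.04,0,0],"yaw":0},
  {"xyz":[0.045,0,0],"yaw":0},
  {"xyz":[0.05,0,0],"yaw":0},
  {"xyz":[0.055,0,0],"yaw":0},
  {"xyz":[0.06,0,0],"yaw":0},
  {"xyz":[0.06,0,0],"yaw":0},
])

```text
time_s: 11.37
tool_pos: [0.5501, 0.2121, 0.2522]
ee_rot: [-180.0, -0.1, 97.0]
wrist_force: [-0.2, 0.1, -1.4]
opening: 0.0217
finger_force: 111.8
```

```bash
python3 -c "
from h import *
s=show();cv2.imwrite('pics/s5.png',arm.camera('scene')[:,:,::-1])"
```

```text
11.37 [0.5501 0.2121 0.2522] [-1.7998e+02 -9.0000e-02  9.6960e+01] F [-0.2  0.1 -1.4] op 0.0217 ff 111.8
```

View pics/s5.png

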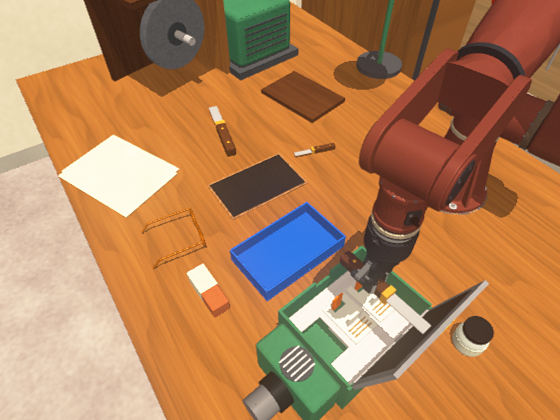

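The cover stands wide open, leaning back at (430,330), and the interior of the box with white and orange cassettes is visible. Next I'll return the blade to the mat.

```bash
python3 -c "
from h import *
s=show();go((.575,0,.25,97),(.51,-.2,.2,45),(.475,-.335,.12,6.7),(.475,-.335,.0085,6.7))"
```

```text
11.42 [0.5503 0.2119 0.2523] [-1.800e+02 -9.000e-02  9.695e+01] F [ 0.1 -0.5 -0.4] op 0.0214 ff 111.9
-> [ 0.575  0.     0.25  97.   ] shift [-0.2133 -0.0011  0.0023] yaw -0.001 rows>= 6
-> [ 0.51 -0.2   0.2  45.  ] shift [-0.1906 -0.0889  0.05  ] yaw 0.908 rows>= 8
-> [ 0.475 -0.335  0.12   6.7  ] shift [-0.1202  0.0707  0.08  ] yaw 0.668 rows>= 6
-> [ 0.475  -0.335   0.0085  6.7   ] shift [ 0.     -0.      0.1115] yaw -0.0 rows>= 3
```

move_arm([
  {"xyz":[-0.025,-0.001,0],"yaw":0},
  {"xyz":[-0.055,-0.001,0],"yaw":0},
  {"xyz":[-0.085,-0.001,0],"yaw":0},
  {"xyz":[-0.115,-0.001,0],"yaw":0},
  {"xyz":[-0.145,-0.001,0],"yaw":0},
  {"xyz":[-0.175,-0.001,0],"yaw":0},
  {"xyz":[-0.2,-0.001,0.002],"yaw":0},
  {"xyz":[-0.213,-0.001,0.002],"yaw":0},
  {"xyz":[-0.213,-0.001,0.002],"yaw":0},
])

```text
time_s: 12.17
tool_pos: [0.5756, -0.003, 0.2505]
ee_rot: [180.0, 0.0, 96.7]
wrist_force: [-0.7, -0.2, -1.7]
opening: 0.0216
finger_force: 111.8
```

move_arm([
  {"xyz":[-0.019,-0.009,0.005],"yaw":0.09},
  {"xyz":[-0.038,-0.018,0.01],"yaw":0.18},
  {"xyz":[-0.057,-0.027,0.015],"yaw":0.27},
  {"xyz":[-0.076,-0.036,0.02],"yaw":0.36},
  {"xyz":[-0.095,-0.044,0.025],"yaw":0.45},
  {"xyz":[-0.114,-0.053,0.03],"yaw":0.54},
  {"xyz":[-0.133,-0.062,0.035],"yaw":0.63},
  {"xyz":[-0.152,-0.071,0.04],"yaw":0.72},
  {"xyz":[-0.171,-0.08,0.045],"yaw":0.81},
  {"xyz":[-0.191,-0.089,0.05],"yaw":0.908},
])

```text
time_s: 13.0
tool_pos: [0.5102, -0.2002, 0.2004]
ee_rot: [-180.0, -0.1, 44.7]
wrist_force: [0.8, 0.3, -1.4]
opening: 0.0217
finger_force: 111.7
```

move_arm([
  {"xyz":[-0.015,0.009,0.01],"yaw":0.085},
  {"xyz":[-0.03,0.018,0.02],"yaw":0.17},
  {"xyz":[-0.045,0.027,0.03],"yaw":0.255},
  {"xyz":[-0.06,0.036,0.04],"yaw":0.34},
  {"xyz":[-0.075,0.044,0.05],"yaw":0.42},
  {"xyz":[-0.09,0.053,0.06],"yaw":0.5},
  {"xyz":[-0.105,0.062,0.07],"yaw":0.59},
  {"xyz":[-0.12,0.071,0.08],"yaw":0.668},
  {"xyz":[-0.12,0.071,0.08],"yaw":0.668},
  {"xyz":[-0.12,0.071,0.08],"yaw":0.668},
])

```text
time_s: 13.83
tool_pos: [0.4752, -0.3351, 0.1198]
ee_rot: [-179.9, -0.0, 6.6]
wrist_force: [0.8, 0.3, -1.3]
opening: 0.0215
finger_force: 111.8
```

```bash
python3 -c "
from h import *
s=show();go((.475,-.335,.0085,6.7))"
```

```text
13.83 [ 0.4752 -0.3351  0.1198] [-179.87   -0.      6.65] F [ 0.8  0.3 -1.3] op 0.0215 ff 111.8
-> [ 0.475  -0.335   0.0085  6.7   ] shift [-2.000e-04 -1.000e-04  1.113e-01] yaw -0.001 rows>= 3
```

move_arm([
  {"xyz":[0,0,0.03],"yaw":0},
  {"xyz":[0,0,0.06],"yaw":0},
  {"xyz":[0,0,0.08],"yaw":0},
  {"xyz":[0,0,0.095],"yaw":0},
  {"xyz":[0,0,0.103],"yaw":0},
  {"xyz":[0,0,0.108],"yaw":0},
  {"xyz":[0,0,0.111],"yaw":0},
  {"xyz":[0,0,0.111],"yaw":0},
  {"xyz":[0,0,0.111],"yaw":0},
])

```text
time_s: 14.58
tool_pos: [0.476, -0.3365, 0.0105]
ee_rot: [179.9, -0.1, 6.7]
wrist_force: [-0.3, 0.2, -1.6]
opening: 0.0217
finger_force: 111.8
```

move_arm([
  {"xyz":[0,0,0],"yaw":0},
  {"xyz":[0,0,0],"yaw":0},
  {"xyz":[0,0,0],"yaw":0},
  {"xyz":[0,0,0],"yaw":0},
  {"xyz":[0,0,0],"yaw":0},
  {"xyz":[0,0,0],"yaw":0},
  {"xyz":[0,0,0],"yaw":0},
  {"xyz":[0,0,0],"yaw":0},
], gripper=1)

```text
time_s: 15.25
tool_pos: [0.475, -0.336, 0.0093]
ee_rot: [-180.0, 0.0, 6.6]
wrist_force: [-0.4, 0.3, -0.5]
opening: 0.0853
finger_force: 0.0
```

move_arm([
  {"xyz":[0,0,-0.01],"yaw":0},
  {"xyz":[0,0,-0.03],"yaw":0},
  {"xyz":[0,0,-0.06],"yaw":0},
  {"xyz":[0,0,-0.1],"yaw":0},
  {"xyz":[0,0,-0.14],"yaw":0},
  {"xyz":[0,0,-0.18],"yaw":0},
  {"xyz":[0,0,-0.22],"yaw":0},
  {"xyz":[0,0,-0.26],"yaw":0},
  {"xyz":[0,0,-0.28],"yaw":0},
  {"xyz":[0,0,-0.28],"yaw":0},
])

```text
time_s: 16.08
tool_pos: [0.4778, -0.3384, 0.2984]
ee_rot: [179.4, -0.6, 6.6]
wrist_force: [0.7, -0.4, 1.2]
opening: 0.0857
finger_force: 0.0
```

```bash
python3 -c "
from h import *
s=show()
cv2.imwrite('pics/t6.png',arm.camera('top')[:,:,::-1]);t=cv2.imread('pics/t6.png')
f=lambda a:cv2.resize(a,None,fx=3.6,fy=3.6,interpolation=cv2.INTER_CUBIC)
cv2.imwrite('pics/c6.png',np.hstack([f(t[110:260,115:235]),f(t[110:260,310:400])]))"
```

```text
16.08 [ 0.4778 -0.3384  0.2984] [179.37  -0.55   6.65] F [ 0.7 -0.4  1.2] op 0.0857 ff 0.0
```

View pics/c6.png

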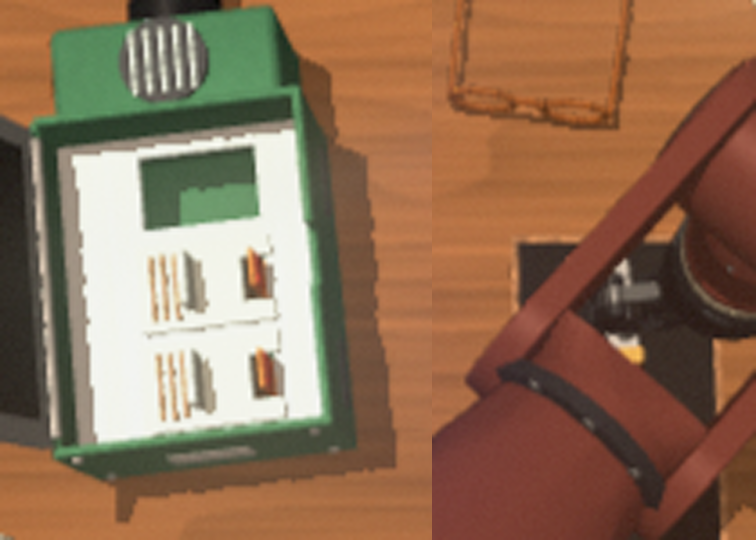

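Cassettes 1 and 2 are present, with latches at crop (265,372) and (258,272) and grip walls at (200,382) and (192,282). The +x bay at (198,188) is empty.

```bash
python3 -c "
from h import *
u=lambda p:np.array(p,float)/3.6+[115,110]
y=np.radians(6.97);R=np.array([[np.cos(y),np.sin(y)],[-np.sin(y),np.cos(y)]]);B=np.array([.552,.188])
W=onz('top',u([(258,272),(265,372),(192,282),(200,382)]),.113);print('box coords',((W[:,:2]-B)@R.T).round(4).tolist())
H=onz('top',u([(138,158),(255,148),(260,215),(147,230)]),.075);print(((H[:,:2]-B)@R.T).round(4).tolist())
P=B+R.T@[0,-.019];print(P);go((P[0]-.02,P[1],.24,7))"
```

```text
box coords [[-0.0041, -0.0538], [-0.0782, -0.052], [-0.0054, -0.0055], [-0.0795, -0.0049]]
[[0.105, 0.0343], [0.1014, -0.0542], [0.049, -0.0531], [0.0483, 0.0321]]
[0.55430564 0.16914041]
-> [0.53430564 0.16914041 0.24       7.        ] shift [ 0.1159 -0.4964  0.0546] yaw -0.006 rows>= 13
```

move_arm([
  {"xyz":[0.06,-0.25,0.02],"yaw":0},
  {"xyz":[0.06,-0.25,0.02],"yaw":0},
  {"xyz":[0.06,-0.25,0.02],"yaw":0},
  {"xyz":[0.06,-0.25,0.02],"yaw":0},
  {"xyz":[0.06,-0.25,0.02],"yaw":0},
  {"xyz":[0.116,-0.496,0.055],"yaw":-0.006},
  {"xyz":[0.116,-0.496,0.055],"yaw":-0.006},
  {"xyz":[0.116,-0.496,0.055],"yaw":-0.006},
  {"xyz":[0.116,-0.496,0.055],"yaw":-0.006},
  {"xyz":[0.116,-0.496,0.055],"yaw":-0.006},
])

```text
time_s: 16.97
tool_pos: [0.5208, 0.0776, 0.2444]
ee_rot: [-180.0, 0.2, 7.0]
wrist_force: [0.8, 0.1, -0.8]
opening: 0.0851
finger_force: 0.0
```

move_arm([
  {"xyz":[0,0,0],"yaw":0},
  {"xyz":[0,0,0],"yaw":0},
  {"xyz":[0,0,0],"yaw":0},
  {"xyz":[0,0,0],"yaw":0},
])

```text
time_s: 17.3
tool_pos: [0.5221, 0.0744, 0.2459]
ee_rot: [180.0, 0.1, 6.9]
wrist_force: [0.1, -0.2, -0.1]
opening: 0.0855
finger_force: 0.0
```

```bash
python3 -c "
from h import *
s=show();cv2.imwrite('pics/w7.png',arm.camera('wrist')[:,:,::-1]);show()"
```

```text
17.3 [0.5221 0.0744 0.2459] [1.7998e+02 8.0000e-02 6.9000e+00] F [ 0.1 -0.2 -0.1] op 0.0855 ff 0.0
17.35 [0.5223 0.0741 0.2462] [1.7998e+02 4.0000e-02 6.8600e+00] F [0.8 0.2 0.1] op 0.0854 ff 0.0
```

View pics/w7.png

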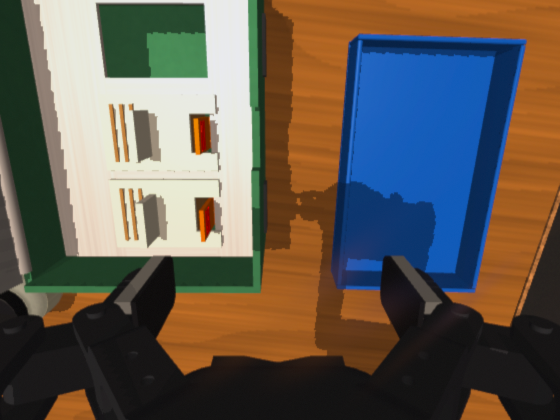

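The wrist view shows cassette 2's latch at (200,136) and grip wall at about (140,133), and cassette 1's latch at (206,220). The empty bay spans (98,3) to (208,78), and the tray rim corners are at (352,38), (522,40), (475,290) and (338,288).

```bash
python3 -c "
from h import *
s=show();im=cv2.imread('pics/w7.png');h=cv2.cvtColor(im,cv2.COLOR_BGR2HSV)
m=cv2.inRange(h,(0,180,120),(18,255,255));m[:, :180]=0;m[:,230:]=0;m[260:]=0
y=np.radians(6.97);R=np.array([[np.cos(y),np.sin(y)],[-np.sin(y),np.cos(y)]]);B=np.array([.552,.188])
bx=lambda W:((W[:,:2]-B)@R.T).round(4).tolist()
for c in cv2.findContours(m,0,2)[0]:
    if cv2.contourArea(c)>30:
        b=cv2.boxPoints(cv2.minAreaRect(c));print(cv2.boundingRect(c),'latch z.113',bx(onz('wrist',b,.113,s)))
print('hole',bx(onz('wrist',[(98,3),(208,5),(208,78),(104,77)],.075,s)))
print('rim -x wall out',bx(onz('wrist',[(27,291),(261,291)],.134,s)))
T=onz('wrist',[(352,38),(522,40),(475,290),(338,288)],.045,s);print(T.round(4).tolist(),T.mean(0),[round(float(np.linalg.norm(T[i]-T[i-1])),4) for i in range(4)],[round(float(np.degrees(np.arctan2(*(T[a]-T[b])[1::-1]))),1) for a,b in((0,3),(1,2))])
i=im[90:260,90:240];cv2.imwrite('pics/c7.png',cv2.resize(i,None,fx=3.5,fy=3.5,interpolation=cv2.INTER_CUBIC))"
```

```text
17.35 [0.5223 0.0741 0.2462] [1.7998e+02 4.0000e-02 6.8600e+00] F [0.8 0.2 0.1] op 0.0854 ff 0.0
(199, 198, 13, 44) latch z.113 [[-0.085, -0.0414], [-0.0468, -0.046], [-0.0474, -0.0552], [-0.0857, -0.0509]]
(193, 118, 13, 36) latch z.113 [[0.0167, -0.0443], [0.0172, -0.0529], [-0.0101, -0.0528], [-0.0105, -0.044]]
hole [[0.1065, 0.0352], [0.1048, -0.054], [0.0488, -0.0508], [0.0498, 0.038]]
rim -x wall out [[-0.1205, 0.0961], [-0.1211, -0.0963]]
[[0.6582, 0.0213, 0.045], [0.675, -0.1332, 0.045], [0.4213, -0.1596, 0.045], [0.4058, -0.0081, 0.045]] [ 0.54007391 -0.06990772  0.045     ] [0.2541, 0.1554, 0.255, 0.1523] [6.6, 5.9]
```

View pics/c7.png

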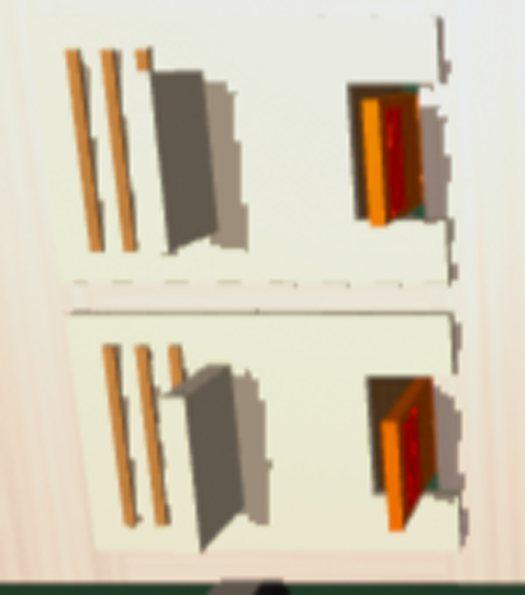

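Crop: cassette 2's latch-top outer edge is at (382,162) and its grip-wall front top edge at (160,162). For cassette 1 they are (403,475) and (193,470).

```bash
python3 -c "
from h import *
s=show()
y=np.radians(6.97);R=np.array([[np.cos(y),np.sin(y)],[-np.sin(y),np.cos(y)]]);B=np.array([.552,.188])
u=lambda p:np.array(p,float)/3.5+[90,90]
W=onz('wrist',u([(382,162),(160,162),(403,475),(193,470),(378,98),(386,225),(150,72),(168,252)]),.113,s);print(((W[:,:2]-B)@R.T).round(4))"
```

```text
17.35 [0.5223 0.0741 0.2462] [1.7998e+02 4.0000e-02 6.8600e+00] F [0.8 0.2 0.1] op 0.0854 ff 0.0
[[ 0.0028 -0.0486]
 [ 0.0029  0.0012]
 [-0.0715 -0.049 ]
 [-0.0701  0.0014]
 [ 0.0168 -0.0486]
 [-0.0113 -0.0486]
 [ 0.0225  0.0012]
 [-0.0174  0.0016]]
```

```bash
python3 -c "
from h import *
s=show();go((.557,.1725,.22,6.97),(.557,.1725,.089,6.97))"
```

```text
17.35 [0.5223 0.0741 0.2462] [1.7998e+02 4.0000e-02 6.8600e+00] F [0.8 0.2 0.1] op 0.0854 ff 0.0
-> [0.557  0.1725 0.22   6.97  ] shift [ 0.0462 -0.0935  0.0262] yaw -0.002 rows>= 3
-> [0.557  0.1725 0.089  6.97  ] shift [ 0.    -0.     0.131] yaw -0.0 rows>= 4
```

move_arm([
  {"xyz":[0.015,-0.03,0.01],"yaw":0},
  {"xyz":[0.03,-0.06,0.02],"yaw":0},
  {"xyz":[0.046,-0.0935,0.026],"yaw":0},
  {"xyz":[0.046,-0.0935,0.026],"yaw":0},
  {"xyz":[0.046,-0.0935,0.026],"yaw":0},
  {"xyz":[0.046,-0.0935,0.026],"yaw":0},
], gripper=1, grip_force=30)

```text
time_s: 17.85
tool_pos: [0.557, 0.1726, 0.2206]
ee_rot: [180.0, 0.0, 6.9]
wrist_force: [-0.3, -0.2, -0.5]
opening: 0.0855
finger_force: 0.0
```

```bash
python3 -c "
from h import *
s=show();go((.557,.1725,.089,6.97))"
```

```text
17.85 [0.557  0.1726 0.2206] [1.7996e+02 2.0000e-02 6.9100e+00] F [-0.3 -0.2 -0.5] op 0.0855 ff 0.0
-> [0.557  0.1725 0.089  6.97  ] shift [0.000e+00 1.000e-04 1.316e-01] yaw -0.001 rows>= 4
```

move_arm([
  {"xyz":[0,0,0.03],"yaw":0},
  {"xyz":[0,0,0.06],"yaw":0},
  {"xyz":[0,0,0.08],"yaw":0},
  {"xyz":[0,0,0.1],"yaw":0},
  {"xyz":[0,0,0.115],"yaw":0},
  {"xyz":[0,0,0.125],"yaw":0},
  {"xyz":[0,0,0.131],"yaw":0},
  {"xyz":[0,0,0.131],"yaw":0},
  {"xyz":[0,0,0.131],"yaw":0},
])

```text
time_s: 18.6
tool_pos: [0.5574, 0.1734, 0.0903]
ee_rot: [180.0, -0.1, 6.9]
wrist_force: [1.1, 0.0, -0.3]
opening: 0.0857
finger_force: 0.0
```

move_arm([
  {"xyz":[0,0,0],"yaw":0},
  {"xyz":[0,0,0],"yaw":0},
  {"xyz":[0,0,0],"yaw":0},
  {"xyz":[0,0,0],"yaw":0},
  {"xyz":[0,0,0],"yaw":0},
  {"xyz":[0,0,0],"yaw":0},
  {"xyz":[0,0,0],"yaw":0},
  {"xyz":[0,0,0],"yaw":0},
  {"xyz":[0,0,0],"yaw":0},
  {"xyz":[0,0,0],"yaw":0},
], gripper=0, grip_force=30)

```text
time_s: 19.43
tool_pos: [0.5584, 0.1759, 0.0927]
ee_rot: [-179.9, -0.2, 7.0]
wrist_force: [-1.8, 3.4, 8.7]
opening: 0.0433
finger_force: 31.1
```

move_arm([
  {"xyz":[0,0,-0.003],"yaw":0},
  {"xyz":[0,0,-0.006],"yaw":0},
  {"xyz":[0,0,-0.009],"yaw":0},
  {"xyz":[0,0,-0.012],"yaw":0},
  {"xyz":[0,0,-0.015],"yaw":0},
  {"xyz":[0,0,-0.015],"yaw":0},
])

```text
time_s: 19.93
tool_pos: [0.5571, 0.1739, 0.105]
ee_rot: [-180.0, -0.0, 7.0]
wrist_force: [-0.1, -0.2, -1.7]
opening: 0.0431
finger_force: 31.2
```

move_arm([
  {"xyz":[0,0,-0.01],"yaw":0},
  {"xyz":[0,0,-0.025],"yaw":0},
  {"xyz":[0,0,-0.045],"yaw":0},
  {"xyz":[0,0,-0.065],"yaw":0},
  {"xyz":[0,0,-0.085],"yaw":0},
  {"xyz":[0,0,-0.105],"yaw":0},
  {"xyz":[0,0,-0.125],"yaw":0},
  {"xyz":[0,0,-0.14],"yaw":0},
  {"xyz":[0,0,-0.145],"yaw":0},
  {"xyz":[0,0,-0.145],"yaw":0},
])

```text
time_s: 20.77
tool_pos: [0.558, 0.1742, 0.252]
ee_rot: [-180.0, -0.2, 7.0]
wrist_force: [-0.5, 0.1, -2.3]
opening: 0.0428
finger_force: 31.2
```

```bash
python3 -c "
from h import *
s=show()
# tray centre/yaw from top and wrist averaged
T=np.array([.537,-.072]);y=np.radians(6.2);R=np.array([[np.cos(y),-np.sin(y)],[np.sin(y),np.cos(y)]])
for x in(.045,-.045):
    P=T+R@[x,-.009-.005];print(P);go((P[0],P[1],.25,6.2),(P[0],P[1],.12,6.2))"
```

```text
20.77 [0.558  0.1742 0.252 ] [-179.98   -0.24    6.97] F [-0.5  0.1 -2.3] op 0.0428 ff 31.2
[ 0.58324878 -0.08105814]
-> [ 0.58324878 -0.08105814  0.25        6.2       ] shift [-0.0059  0.2564  0.002 ] yaw 0.014 rows>= 7
-> [ 0.58324878 -0.08105814  0.12        6.2       ] shift [-0.   -0.    0.13] yaw -0.0 rows>= 4
[ 0.4937752  -0.09077808]
-> [ 0.4937752  -0.09077808  0.25        6.2       ] shift [-0.0959  0.2552  0.002 ] yaw 0.014 rows>= 7
-> [ 0.4937752  -0.09077808  0.12        6.2       ] shift [-0.   -0.    0.13] yaw -0.0 rows>= 4
```

move_arm([
  {"xyz":[0,0.015,0],"yaw":0},
  {"xyz":[-0.001,0.04,0],"yaw":0.01},
  {"xyz":[-0.002,0.07,0],"yaw":0.014},
  {"xyz":[-0.003,0.105,0],"yaw":0.014},
  {"xyz":[-0.004,0.14,0],"yaw":0.014},
  {"xyz":[-0.005,0.175,0],"yaw":0.014},
  {"xyz":[-0.006,0.205,0],"yaw":0.014},
  {"xyz":[-0.006,0.23,0],"yaw":0.014},
  {"xyz":[-0.006,0.25,0],"yaw":0.014},
  {"xyz":[-0.006,0.256,0],"yaw":0.014},
])

```text
time_s: 21.6
tool_pos: [0.5811, -0.0839, 0.2476]
ee_rot: [180.0, 0.2, 6.0]
wrist_force: [-0.7, -0.4, -2.6]
opening: 0.0426
finger_force: 31.3
```

move_arm([
  {"xyz":[0,0,0],"yaw":0},
  {"xyz":[0,0,0.015],"yaw":0},
  {"xyz":[0,0,0.035],"yaw":0},
  {"xyz":[0,0,0.055],"yaw":0},
  {"xyz":[0,0,0.075],"yaw":0},
  {"xyz":[0,0,0.095],"yaw":0},
  {"xyz":[0,0,0.115],"yaw":0},
  {"xyz":[0,0,0.13],"yaw":0},
  {"xyz":[0,0,0.135],"yaw":0},
  {"xyz":[0,0,0.135],"yaw":0},
])

```text
time_s: 22.43
tool_pos: [0.5798, -0.0789, 0.112]
ee_rot: [-179.9, 0.3, 6.3]
wrist_force: [-1.2, 0.2, -1.8]
opening: 0.0429
finger_force: 31.3
```

```bash
python3 -c "
from h import *
s=show();cv2.imwrite('pics/s8.png',cv2.resize(arm.camera('scene')[:,:,::-1][150:400,180:480],None,fx=2.2,fy=2.2))"
```

```text
22.43 [ 0.5798 -0.0789  0.112 ] [-179.86    0.29    6.25] F [-1.2  0.2 -1.8] op 0.0429 ff 31.3
```

View pics/s8.png

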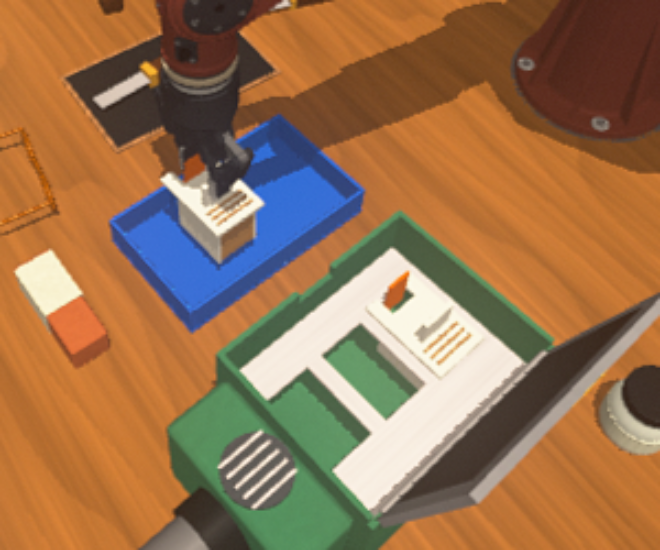

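Cassette 2 hangs upright over the tray at (222,220), clear of the walls. The blade lies on the mat and the cover stays open.

move_arm([
  {"xyz":[0,0,0.005],"yaw":0},
  {"xyz":[0,0,0.01],"yaw":0},
  {"xyz":[0,0,0.014],"yaw":0},
  {"xyz":[0,0,0.017],"yaw":0},
  {"xyz":[0,0,0.019],"yaw":0},
  {"xyz":[0,0,0.021],"yaw":0},
  {"xyz":[0,0,0.021],"yaw":0},
  {"xyz":[0,0,0.021],"yaw":0},
])

```text
time_s: 23.15
tool_pos: [0.5819, -0.0809, 0.0935]
ee_rot: [-180.0, 0.0, 6.2]
wrist_force: [-0.6, 0.3, -2.2]
opening: 0.0428
finger_force: 31.3
```

move_arm([
  {"xyz":[0,0,0.001],"yaw":0},
  {"xyz":[0,0,0.002],"yaw":0},
  {"xyz":[0,0,0.003],"yaw":0},
  {"xyz":[0,0,0.004],"yaw":0},
  {"xyz":[0,0,0.005],"yaw":0},
  {"xyz":[0,0,0.006],"yaw":0},
  {"xyz":[0,0,0.007],"yaw":0},
  {"xyz":[0,0,0.007],"yaw":0},
])

```text
time_s: 23.82
tool_pos: [0.5822, -0.0808, 0.0869]
ee_rot: [180.0, -0.0, 6.2]
wrist_force: [-1.0, 0.2, 0.3]
opening: 0.0431
finger_force: 31.8
```

move_arm([
  {"xyz":[0,0,0.001],"yaw":0},
  {"xyz":[0,0,0.001],"yaw":0},
])

```text
time_s: 23.98
tool_pos: [0.5823, -0.0808, 0.0868]
ee_rot: [-180.0, -0.0, 6.2]
wrist_force: [-2.1, 1.2, 4.5]
opening: 0.0433
finger_force: 32.9
```

move_arm([
  {"xyz":[0,0,0],"yaw":0},
  {"xyz":[0,0,0],"yaw":0},
  {"xyz":[0,0,0],"yaw":0},
  {"xyz":[0,0,0],"yaw":0},
  {"xyz":[0,0,0],"yaw":0},
  {"xyz":[0,0,0],"yaw":0},
  {"xyz":[0,0,0],"yaw":0},
  {"xyz":[0,0,0],"yaw":0},
], gripper=1)

```text
time_s: 24.65
tool_pos: [0.582, -0.0809, 0.0855]
ee_rot: [180.0, -0.0, 6.2]
wrist_force: [-0.4, 0.1, 0.3]
opening: 0.0856
finger_force: 0.0
```

move_arm([
  {"xyz":[0,0,-0.01],"yaw":0},
  {"xyz":[0,0,-0.025],"yaw":0},
  {"xyz":[0,0,-0.045],"yaw":0},
  {"xyz":[0,0,-0.07],"yaw":0},
  {"xyz":[0,0,-0.1],"yaw":0},
  {"xyz":[0,0,-0.13],"yaw":0},
  {"xyz":[0,0,-0.145],"yaw":0},
  {"xyz":[0,0,-0.145],"yaw":0},
  {"xyz":[0,0,-0.145],"yaw":0},
])

```text
time_s: 25.4
tool_pos: [0.5827, -0.081, 0.2323]
ee_rot: [179.9, -0.2, 6.2]
wrist_force: [0.3, -1.1, -0.5]
opening: 0.0853
finger_force: 0.0
```

```bash
python3 -c "
from h import *
s=show();C=np.array([.5555,.1915]);y=np.radians(6.97);R=np.array([[np.cos(y),-np.sin(y)],[np.sin(y),np.cos(y)]])
P=C+R@[-.0745,-.019];print(P);go((P[0],P[1],.23,6.97),(P[0],P[1],.092,6.97));cv2.imwrite('pics/w9.png',arm.camera('wrist')[:,:,::-1])"
```

```text
25.4 [ 0.5827 -0.081   0.2323] [179.93  -0.18   6.18] F [ 0.3 -1.1 -0.5] op 0.0853 ff 0.0
[0.48385621 0.16359987]
-> [0.48385621 0.16359987 0.23       6.97      ] shift [-0.072  -0.2538  0.0023] yaw -0.014 rows>= 7
-> [0.48385621 0.16359987 0.092      6.97      ] shift [ 0.    -0.     0.138] yaw -0.0 rows>= 4
```

move_arm([
  {"xyz":[-0.01,-0.035,0],"yaw":0},
  {"xyz":[-0.02,-0.07,0],"yaw":0},
  {"xyz":[-0.03,-0.105,0],"yaw":0},
  {"xyz":[-0.04,-0.14,0],"yaw":0},
  {"xyz":[-0.05,-0.175,0],"yaw":-0.005},
  {"xyz":[-0.06,-0.21,0],"yaw":-0.014},
  {"xyz":[-0.067,-0.235,0.002],"yaw":-0.014},
  {"xyz":[-0.072,-0.254,0.002],"yaw":-0.014},
  {"xyz":[-0.072,-0.254,0.002],"yaw":-0.014},
  {"xyz":[-0.072,-0.254,0.002],"yaw":-0.014},
])

```text
time_s: 26.28
tool_pos: [0.4813, 0.1643, 0.2262]
ee_rot: [180.0, 0.2, 7.1]
wrist_force: [0.1, 0.1, -0.5]
opening: 0.0852
finger_force: 0.0
```

```bash
python3 -c "
from h import *
s=show();go((.4839,.1636,.092,6.97))"
```

```text
26.28 [0.4813 0.1643 0.2262] [179.95   0.24   7.12] F [ 0.1  0.1 -0.5] op 0.0852 ff 0.0
-> [0.4839 0.1636 0.092  6.97  ] shift [0.0025 0.001  0.1342] yaw 0.003 rows>= 4
```

move_arm([
  {"xyz":[0.001,0,0.03],"yaw":0},
  {"xyz":[0.001,0,0.06],"yaw":0},
  {"xyz":[0.001,0,0.08],"yaw":0},
  {"xyz":[0.001,0,0.1],"yaw":0},
  {"xyz":[0.001,0,0.115],"yaw":0},
  {"xyz":[0.001,0,0.127],"yaw":0},
  {"xyz":[0.001,0,0.135],"yaw":0},
  {"xyz":[0.001,0,0.135],"yaw":0},
  {"xyz":[0.001,0,0.135],"yaw":0},
])

```text
time_s: 27.03
tool_pos: [0.4841, 0.1636, 0.0933]
ee_rot: [180.0, 0.0, 6.9]
wrist_force: [0.0, 0.4, 0.4]
opening: 0.0854
finger_force: 0.0
```

move_arm([
  {"xyz":[0,0,0],"yaw":0},
  {"xyz":[0,0,0],"yaw":0},
  {"xyz":[0,0,0],"yaw":0},
  {"xyz":[0,0,0],"yaw":0},
  {"xyz":[0,0,0],"yaw":0},
  {"xyz":[0,0,0],"yaw":0},
  {"xyz":[0,0,0],"yaw":0},
  {"xyz":[0,0,0],"yaw":0},
  {"xyz":[0,0,0],"yaw":0},
  {"xyz":[0,0,0],"yaw":0},
], gripper=0, grip_force=30)

```text
time_s: 27.87
tool_pos: [0.4859, 0.1663, 0.0968]
ee_rot: [-179.8, -0.3, 6.9]
wrist_force: [-1.1, 5.0, 8.8]
opening: 0.0434
finger_force: 30.6
```

move_arm([
  {"xyz":[0,0,-0.003],"yaw":0},
  {"xyz":[0,0,-0.006],"yaw":0},
  {"xyz":[0,0,-0.009],"yaw":0},
  {"xyz":[0,0,-0.012],"yaw":0},
  {"xyz":[0,0,-0.015],"yaw":0},
  {"xyz":[0,0,-0.015],"yaw":0},
])

```text
time_s: 28.37
tool_pos: [0.4843, 0.164, 0.109]
ee_rot: [180.0, -0.0, 7.0]
wrist_force: [-0.0, 0.7, -2.5]
opening: 0.0428
finger_force: 31.2
```

move_arm([
  {"xyz":[0,0,-0.01],"yaw":0},
  {"xyz":[0,0,-0.025],"yaw":0},
  {"xyz":[0,0,-0.045],"yaw":0},
  {"xyz":[0,0,-0.065],"yaw":0},
  {"xyz":[0,0,-0.085],"yaw":0},
  {"xyz":[0,0,-0.105],"yaw":0},
  {"xyz":[0,0,-0.125],"yaw":0},
  {"xyz":[0,0,-0.14],"yaw":0},
  {"xyz":[0,0,-0.143],"yaw":0},
  {"xyz":[0,0,-0.143],"yaw":0},
])

```text
time_s: 29.2
tool_pos: [0.485, 0.1642, 0.2534]
ee_rot: [-180.0, -0.2, 7.0]
wrist_force: [-0.2, -0.2, -2.2]
opening: 0.0429
finger_force: 31.1
```

```bash
python3 -c "
from h import *
s=show();go((.4937,-.0908,.25,6.2))"
```

```text
29.2 [0.485  0.1642 0.2534] [-179.99   -0.2     6.97] F [-0.2 -0.2 -2.2] op 0.0429 ff 31.1
-> [ 0.4937 -0.0908  0.25    6.2   ] shift [-0.0223  0.2542  0.0034] yaw 0.013 rows>= 7
```

move_arm([
  {"xyz":[-0.001,0.015,0],"yaw":0},
  {"xyz":[-0.003,0.04,0],"yaw":0.01},
  {"xyz":[-0.006,0.07,0],"yaw":0.013},
  {"xyz":[-0.009,0.105,0],"yaw":0.013},
  {"xyz":[-0.012,0.14,0],"yaw":0.013},
  {"xyz":[-0.015,0.175,0],"yaw":0.013},
  {"xyz":[-0.018,0.205,0],"yaw":0.013},
  {"xyz":[-0.02,0.23,0],"yaw":0.013},
  {"xyz":[-0.022,0.25,0],"yaw":0.013},
  {"xyz":[-0.022,0.254,0],"yaw":0.013},
])

```text
time_s: 30.03
tool_pos: [0.4919, -0.0936, 0.2497]
ee_rot: [180.0, 0.2, 6.0]
wrist_force: [-0.2, 0.0, -2.0]
opening: 0.0428
finger_force: 31.3
```

move_arm([
  {"xyz":[0,0,0],"yaw":0},
  {"xyz":[0,0,0.015],"yaw":0},
  {"xyz":[0,0,0.035],"yaw":0},
  {"xyz":[0,0,0.055],"yaw":0},
  {"xyz":[0,0,0.075],"yaw":0},
  {"xyz":[0,0,0.095],"yaw":0},
  {"xyz":[0,0,0.115],"yaw":0},
  {"xyz":[0,0,0.128],"yaw":0},
  {"xyz":[0,0,0.133],"yaw":0},
  {"xyz":[0,0,0.133],"yaw":0},
])

```text
time_s: 30.87
tool_pos: [0.4912, -0.089, 0.1163]
ee_rot: [-179.9, 0.3, 6.3]
wrist_force: [-0.4, -0.3, -2.0]
opening: 0.0434
finger_force: 31.3
```

move_arm([
  {"xyz":[0,0,0.003],"yaw":0},
  {"xyz":[0,0,0.006],"yaw":0},
  {"xyz":[0,0,0.009],"yaw":0},
  {"xyz":[0,0,0.012],"yaw":0},
  {"xyz":[0,0,0.014],"yaw":0},
  {"xyz":[0,0,0.016],"yaw":0},
  {"xyz":[0,0,0.016],"yaw":0},
  {"xyz":[0,0,0.016],"yaw":0},
])

```text
time_s: 31.53
tool_pos: [0.493, -0.0908, 0.1025]
ee_rot: [-180.0, 0.0, 6.2]
wrist_force: [0.4, -0.2, -2.0]
opening: 0.0424
finger_force: 31.3
```

move_arm([
  {"xyz":[0,0,0.0015],"yaw":0},
  {"xyz":[0,0,0.003],"yaw":0},
  {"xyz":[0,0,0.0045],"yaw":0},
  {"xyz":[0,0,0.006],"yaw":0},
  {"xyz":[0,0,0.0075],"yaw":0},
  {"xyz":[0,0,0.009],"yaw":0},
  {"xyz":[0,0,0.01],"yaw":0},
  {"xyz":[0,0,0.011],"yaw":0},
  {"xyz":[0,0,0.012],"yaw":0},
  {"xyz":[0,0,0.012],"yaw":0},
])

```text
time_s: 32.37
tool_pos: [0.4932, -0.0907, 0.091]
ee_rot: [-180.0, 0.0, 6.2]
wrist_force: [-1.7, 0.5, 1.7]
opening: 0.0426
finger_force: 32.1
```

Touched down (vertical force went from -2.0 to +1.7 N). I'll release it and rise.

move_arm([
  {"xyz":[0,0,0],"yaw":0},
  {"xyz":[0,0,0],"yaw":0},
  {"xyz":[0,0,0],"yaw":0},
  {"xyz":[0,0,0],"yaw":0},
  {"xyz":[0,0,0],"yaw":0},
  {"xyz":[0,0,0],"yaw":0},
  {"xyz":[0,0,0],"yaw":0},
  {"xyz":[0,0,0],"yaw":0},
], gripper=1)

```text
time_s: 33.03
tool_pos: [0.4931, -0.0908, 0.0906]
ee_rot: [180.0, -0.0, 6.2]
wrist_force: [0.6, -0.2, 0.1]
opening: 0.0853
finger_force: 0.0
```

move_arm([
  {"xyz":[0,0,-0.01],"yaw":0},
  {"xyz":[0,0,-0.025],"yaw":0},
  {"xyz":[0,0,-0.045],"yaw":0},
  {"xyz":[0,0,-0.075],"yaw":0},
  {"xyz":[0,0,-0.11],"yaw":0},
  {"xyz":[0,0,-0.15],"yaw":0},
  {"xyz":[0,0,-0.19],"yaw":0},
  {"xyz":[0,0,-0.23],"yaw":0},
  {"xyz":[0,0,-0.27],"yaw":0},
  {"xyz":[0,0,-0.3],"yaw":0},
])

```text
time_s: 33.87
tool_pos: [0.4934, -0.0908, 0.3958]
ee_rot: [179.9, -0.3, 6.2]
wrist_force: [0.7, -0.5, -0.3]
opening: 0.0854
finger_force: 0.0
```

```bash
python3 -c "
from h import *
s=show();cv2.imwrite('pics/s10.png',arm.camera('scene')[:,:,::-1]);go((.50,.10,.42,97),(.51,.44,.42,97))"
```

```text
33.87 [ 0.4934 -0.0908  0.3958] [179.87  -0.29   6.24] F [ 0.7 -0.5 -0.3] op 0.0854 ff 0.0
-> [ 0.5   0.1   0.42 97.  ] shift [ 0.0251 -0.19   -0.0175] yaw -1.584 rows>= 13
-> [ 0.51  0.44  0.42 97.  ] shift [0.3362 0.0514 0.    ] yaw -0.0 rows>= 9
```

View pics/s10.png

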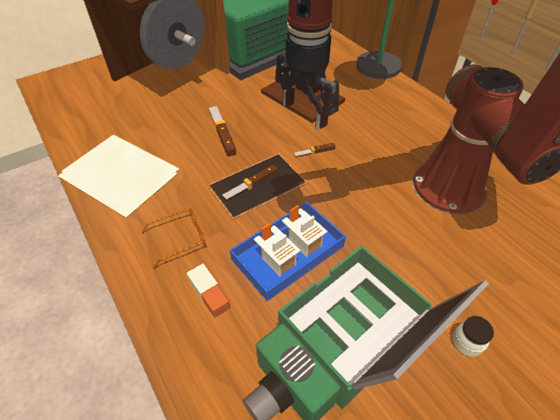

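Both cassettes stand upright in the tray at (305,232) and (277,250). The blade is on the mat at (248,182), the bystanders haven't moved, and the cover is still open. I'll go behind the cover with closed fingers.

```bash
cat >> h.py <<'E'
def bw(bx,by):
    C=np.array([.5555,.1915]);y=np.radians(6.97);return C+np.array([[np.cos(y),-np.sin(y)],[np.sin(y),np.cos(y)]])@[bx,by]
E
python3 -c "
from h import *
s=show();w=[]
for by,z in((.06,.42),(.22,.42),(.22,.27),(.10,.27)):
    P=bw(0,by);w.append((P[0],P[1],z,6.97))
go(*w)"
```

```text
33.92 [ 0.4957 -0.0916  0.4025] [179.6   -0.86   6.24] F [ 1.7 -0.7  4.6] op 0.0853 ff 0.0
-> [0.54821902 0.25105659 0.42       6.97      ] shift [ 0.0894 -0.3349 -0.0175] yaw -0.013 rows>= 9
-> [0.52880308 0.40987416 0.42       6.97      ] shift [-0.   -0.16 -0.  ] yaw -0.0 rows>= 4
-> [0.52880308 0.40987416 0.27       6.97      ] shift [ 0.   -0.    0.15] yaw -0.0 rows>= 4
-> [0.54336504 0.29076098 0.27       6.97      ] shift [-0.    0.12  0.  ] yaw -0.0 rows>= 3
```

move_arm([
  {"xyz":[0.01,-0.03,-0.02],"yaw":-0.013},
  {"xyz":[0.02,-0.065,-0.02],"yaw":-0.013},
  {"xyz":[0.03,-0.1,-0.02],"yaw":-0.013},
  {"xyz":[0.04,-0.135,-0.02],"yaw":-0.013},
  {"xyz":[0.05,-0.17,-0.02],"yaw":-0.013},
  {"xyz":[0.06,-0.205,-0.02],"yaw":-0.013},
  {"xyz":[0.07,-0.24,-0.02],"yaw":-0.013},
  {"xyz":[0.08,-0.275,-0.02],"yaw":-0.013},
  {"xyz":[0.089,-0.31,-0.02],"yaw":-0.013},
  {"xyz":[0.089,-0.335,-0.02],"yaw":-0.013},
], gripper=0)

```text
time_s: 34.75
tool_pos: [0.5453, 0.2549, 0.4103]
ee_rot: [-179.9, -0.0, 7.1]
wrist_force: [0.0, -0.5, 0.5]
opening: 0.0001
finger_force: 0.0
```

move_arm([
  {"xyz":[0,-0.03,0],"yaw":0},
  {"xyz":[0,-0.06,0],"yaw":0},
  {"xyz":[0,-0.09,0],"yaw":0},
  {"xyz":[0,-0.12,0],"yaw":0},
  {"xyz":[0,-0.145,0],"yaw":0},
  {"xyz":[0,-0.16,0],"yaw":0},
  {"xyz":[0,-0.16,0],"yaw":0},
  {"xyz":[0,-0.16,0],"yaw":0},
  {"xyz":[0,-0.16,0],"yaw":0},
  {"xyz":[0,-0.16,0],"yaw":0},
])

```text
time_s: 35.58
tool_pos: [0.5262, 0.4094, 0.4109]
ee_rot: [180.0, -0.0, 6.9]
wrist_force: [0.3, 0.2, -0.3]
opening: 0.0002
finger_force: 0.0
```

```bash
python3 -c "
from h import *
s=show();w=[]
for by,z in((.22,.42),(.22,.27),(.10,.27)):
    P=bw(0,by);w.append((P[0],P[1],z,6.97))
go(*w)"
```

```text
35.58 [0.5262 0.4094 0.4109] [ 1.7997e+02 -2.0000e-02  6.8800e+00] F [ 0.3  0.2 -0.3] op 0.0002 ff 0.0
-> [0.52880308 0.40987416 0.42       6.97      ] shift [ 0.0026 -0.0002 -0.0091] yaw -0.001 rows>= 1
-> [0.52880308 0.40987416 0.27       6.97      ] shift [ 0.   -0.    0.15] yaw -0.0 rows>= 4
-> [0.54336504 0.29076098 0.27       6.97      ] shift [-0.    0.12  0.  ] yaw -0.0 rows>= 3
```

move_arm([
  {"xyz":[0,0,0.03],"yaw":0},
  {"xyz":[0,0,0.06],"yaw":0},
  {"xyz":[0,0,0.09],"yaw":0},
  {"xyz":[0,0,0.12],"yaw":0},
  {"xyz":[0,0,0.14],"yaw":0},
  {"xyz":[0,0,0.14],"yaw":0},
  {"xyz":[0,0,0.14],"yaw":0},
])

```text
time_s: 36.17
tool_pos: [0.5254, 0.4092, 0.2693]
ee_rot: [179.9, 0.2, 6.9]
wrist_force: [-0.2, 0.6, 0.9]
opening: 0.0001
finger_force: 0.0
```

move_arm([
  {"xyz":[0,0.012,0],"yaw":0},
  {"xyz":[0,0.024,0],"yaw":0},
  {"xyz":[0,0.036,0],"yaw":0},
  {"xyz":[0,0.048,0],"yaw":0},
  {"xyz":[0,0.06,0],"yaw":0},
  {"xyz":[0,0.072,0],"yaw":0},
  {"xyz":[0,0.084,0],"yaw":0},
  {"xyz":[0,0.096,0],"yaw":0},
  {"xyz":[0,0.108,0],"yaw":0},
  {"xyz":[0,0.12,0],"yaw":0},
])

```text
time_s: 37.0
tool_pos: [0.5416, 0.2915, 0.2748]
ee_rot: [-179.9, -0.3, 7.0]
wrist_force: [-0.4, 1.7, 3.8]
opening: -0.0001
finger_force: 1.5
```

move_arm([
  {"xyz":[0,0.013,0],"yaw":0},
  {"xyz":[0,0.026,0],"yaw":0},
  {"xyz":[0,0.04,0],"yaw":0},
  {"xyz":[0,0.053,0],"yaw":0},
  {"xyz":[0,0.066,0.001],"yaw":0},
  {"xyz":[0,0.078,0.006],"yaw":0},
  {"xyz":[0,0.091,0.013],"yaw":0},
  {"xyz":[0,0.103,0.021],"yaw":0},
  {"xyz":[0,0.113,0.031],"yaw":0},
  {"xyz":[0,0.123,0.042],"yaw":0},
])

```text
time_s: 37.83
tool_pos: [0.5555, 0.168, 0.2277]
ee_rot: [179.9, -0.0, 7.0]
wrist_force: [1.1, -0.1, 0.4]
opening: 0.0001
finger_force: 0.5
```

I've used all 14 views, so from here I'll measure the cover angle from the yellow mark's pixel in code.

```bash
cat >> h.py <<'E'
def yel(im):
    h=cv2.cvtColor(im,cv2.COLOR_BGR2HSV);m=cv2.inRange(h,(24,150,120),(34,255,255));m[:,:255]=0
    n,_,st,c=cv2.connectedComponentsWithStats(m);return [(st[i].tolist(),c[i].round(1).tolist()) for i in range(1,n) if st[i][4]>8]
def pred(th):
    P=bw(0,.096-.183*np.cos(th)+.0-.008*np.sin(th));return proj("scene",[[P[0],P[1],.126+.183*np.sin(th)+.008*np.cos(th)]])[0].round(0)
E
python3 -c "
from h import *
print('start',yel(cv2.imread('pics/scene0.png')))
im=np.ascontiguousarray(arm.camera('scene')[:,:,::-1]);cv2.imwrite('pics/s11.png',im);print('now',yel(im));show()
for t in(0,.1,.2,.3,.5,.7,.9,1.1,1.3):print(t,pred(t))"
```

```text
start [([318, 273, 17, 14, 57], [326.2, 279.9])]
now []
37.88 [0.554  0.1661 0.2244] [179.84   0.29   6.91] F [-0.8 -1.9 -1.3] op 0.0002 ff 0.0
0 [324. 280.]
0.1 [325. 276.]
0.2 [326. 272.]
0.3 [328. 268.]
0.5 [334. 263.]
0.7 [343. 262.]
0.9 [355. 263.]
1.1 [369. 268.]
1.3 [385. 278.]
```

move_arm([
  {"xyz":[0,0.006,0.01],"yaw":0},
  {"xyz":[0,0.011,0.02],"yaw":0},
  {"xyz":[0,0.016,0.03],"yaw":0},
  {"xyz":[0,0.02,0.04],"yaw":0},
  {"xyz":[0,0.024,0.05],"yaw":0},
  {"xyz":[0,0.026,0.06],"yaw":0},
  {"xyz":[0,0.028,0.07],"yaw":0},
  {"xyz":[0,0.03,0.077],"yaw":0},
])

```text
time_s: 38.55
tool_pos: [0.5582, 0.1397, 0.1498]
ee_rot: [-180.0, 0.1, 7.0]
wrist_force: [-0.5, 0.3, 0.3]
opening: 0.0002
finger_force: 0.2
```

```bash
python3 -c "
from h import *
im=np.ascontiguousarray(arm.camera('scene')[:,:,::-1]);cv2.imwrite('pics/s12.png',im);print('now',yel(im));show()"
```

```text
now []
38.6 [0.5573 0.1393 0.1484] [180.     0.24   6.98] F [ 0.4 -0.8 -1.3] op -0.0002 ff 0.0
```

move_arm([
  {"xyz":[0,0,-0.03],"yaw":0},
  {"xyz":[0,0,-0.06],"yaw":0},
  {"xyz":[0,0.03,-0.09],"yaw":0},
  {"xyz":[-0.03,0.06,-0.12],"yaw":0},
  {"xyz":[-0.06,0.1,-0.15],"yaw":0},
  {"xyz":[-0.09,0.13,-0.18],"yaw":0},
  {"xyz":[-0.12,0.16,-0.2],"yaw":0},
  {"xyz":[-0.15,0.19,-0.2],"yaw":0},
  {"xyz":[-0.15,0.22,-0.2],"yaw":0},
])

```text
time_s: 39.35
tool_pos: [0.4429, -0.075, 0.3505]
ee_rot: [179.9, -0.2, 7.1]
wrist_force: [1.1, -0.3, 0.4]
opening: 0.0001
finger_force: 0.0
```

```bash
python3 -c "
from h import *
im=np.ascontiguousarray(arm.camera('scene')[:,:,::-1]);cv2.imwrite('pics/s13.png',im);print('now',yel(im));show()
a=cv2.imread('pics/scene0.png')
for P in((0,-.04),(.05,0),(.09,.05),(-.05,.05)):
    W=bw(*P);u=proj('scene',[[W[0],W[1],.134]])[0].astype(int);print(P,u,im[u[1],u[0]],a[u[1],u[0]])
cv2.imwrite('pics/t13.png',arm.camera('top')[:,:,::-1]);print('top',[(c) for c in [yel(np.roll(cv2.imread('pics/'+n),200,1)) for n in('top0.png','t13.png')]])"
```

```text
now [([319, 270, 18, 14, 64], [327.5, 276.2])]
39.4 [ 0.4418 -0.083   0.3513] [ 1.7945e+02 -1.0000e-01  6.6600e+00] F [ 0.3 -3.5  0.9] op 0.0001 ff 0.0
(0, -0.04) [339 294] [106 163  94] [104 157  89]
(0.05, 0) [336 323] [106 158  92] [ 99 151  86]
(0.09, 0.05) [340 355] [152 168 167] [112 148 112]
(-0.05, 0.05) [389 310] [101 154  91] [ 99 151  89]
top [[([395, 172, 4, 17, 36], [396.7, 179.6])], [([394, 170, 3, 18, 37], [395.0, 178.5])]]
```

The yellow mark (276.2 now, 279.9 shut, 276 predicted at 0.1 rad) puts the cover at about 0.1 rad. I'll press it down near its free edge.

```bash
python3 -c "
from h import *
s=show();P=bw(0,-.065);go((P[0],P[1],.20,6.97),(P[0],P[1],.14,6.97))"
```

```text
39.45 [ 0.4432 -0.0796  0.3502] [179.74  -0.19   6.56] F [-0.9  0.2  0.5] op 0.0002 ff 0.0
-> [0.56338773 0.12698036 0.2        6.97      ] shift [ 0.143  -0.1915  0.1502] yaw -0.007 rows>= 7
-> [0.56338773 0.12698036 0.14       6.97      ] shift [ 0.   -0.    0.06] yaw -0.0 rows>= 2
```

move_arm([
  {"xyz":[0.02,-0.03,0.01],"yaw":0},
  {"xyz":[0.04,-0.055,0.03],"yaw":0},
  {"xyz":[0.06,-0.08,0.05],"yaw":0},
  {"xyz":[0.08,-0.11,0.07],"yaw":0},
  {"xyz":[0.1,-0.14,0.09],"yaw":0},
  {"xyz":[0.12,-0.165,0.12],"yaw":-0.007},
  {"xyz":[0.143,-0.192,0.14],"yaw":-0.007},
  {"xyz":[0.143,-0.192,0.15],"yaw":-0.007},
  {"xyz":[0.143,-0.192,0.15],"yaw":-0.007},
  {"xyz":[0.143,-0.192,0.15],"yaw":-0.007},
])

```text
time_s: 40.28
tool_pos: [0.5616, 0.1335, 0.1966]
ee_rot: [180.0, 0.2, 7.5]
wrist_force: [0.5, 0.7, 0.4]
opening: -0.0001
finger_force: 0.0
```

move_arm([
  {"xyz":[0,0,0.01],"yaw":0},
  {"xyz":[0,0,0.02],"yaw":0},
  {"xyz":[0,0,0.03],"yaw":0},
  {"xyz":[0,0,0.04],"yaw":0},
  {"xyz":[0,0,0.047],"yaw":0},
  {"xyz":[0,0,0.052],"yaw":0},
  {"xyz":[0,0,0.056],"yaw":0},
  {"xyz":[0,0,0.059],"yaw":0},
  {"xyz":[0,0,0.061],"yaw":0},
  {"xyz":[0,0,0.061],"yaw":0},
])

```text
time_s: 41.12
tool_pos: [0.5626, 0.1331, 0.1366]
ee_rot: [-180.0, 0.0, 7.4]
wrist_force: [-0.0, -0.1, 0.5]
opening: 0.0002
finger_force: 0.0
```

move_arm([
  {"xyz":[0,0,0.001],"yaw":0},
  {"xyz":[0,0,0.002],"yaw":0},
  {"xyz":[0,0,0.003],"yaw":0},
  {"xyz":[0,0,0.004],"yaw":0},
  {"xyz":[0,0,0.004],"yaw":0},
  {"xyz":[0,0,0.004],"yaw":0},
])

```text
time_s: 41.62
tool_pos: [0.563, 0.1331, 0.134]
ee_rot: [180.0, -0.0, 7.4]
wrist_force: [-2.0, -0.5, 5.0]
opening: -0.0001
finger_force: 2.7
```

move_arm([
  {"xyz":[0,0,0.001],"yaw":0},
  {"xyz":[0,0,0.001],"yaw":0},
  {"xyz":[0,0,0.001],"yaw":0},
  {"xyz":[0,0,0.001],"yaw":0},
])

```text
time_s: 41.95
tool_pos: [0.5631, 0.1331, 0.134]
ee_rot: [180.0, -0.0, 7.4]
wrist_force: [-3.7, -0.7, 9.4]
opening: 0.0002
finger_force: 4.7
```

move_arm([
  {"xyz":[0,0,-0.02],"yaw":0},
  {"xyz":[0,0,-0.05],"yaw":0},
  {"xyz":[0,0,-0.08],"yaw":0},
  {"xyz":[-0.03,0.03,-0.12],"yaw":0},
  {"xyz":[-0.06,0.06,-0.15],"yaw":0},
  {"xyz":[-0.09,0.1,-0.18],"yaw":0},
  {"xyz":[-0.12,0.13,-0.2],"yaw":0},
  {"xyz":[-0.15,0.15,-0.2],"yaw":0},
  {"xyz":[-0.15,0.15,-0.2],"yaw":0},
  {"xyz":[-0.15,0.15,-0.2],"yaw":0},
])

```text
time_s: 42.78
tool_pos: [0.4314, -0.0389, 0.335]
ee_rot: [179.7, -0.2, 7.1]
wrist_force: [1.2, 0.5, -0.2]
opening: 0.0001
finger_force: 0.0
```

```bash
python3 -c "
from h import *
show();im=np.ascontiguousarray(arm.camera('scene')[:,:,::-1]);cv2.imwrite('pics/s14.png',im);print('yel',yel(im))
t=np.ascontiguousarray(arm.camera('top')[:,:,::-1]);cv2.imwrite('pics/t14.png',t);print('top',yel(np.roll(t,200,1)))
a=cv2.imread('pics/scene0.png');d=cv2.absdiff(a,im).max(2)
for n,(x,y,w,h) in dict(spec=(135,200,80,75),bar=(180,255,55,65),jar=(445,308,55,52)).items():print(n,'changed px',(d[y:y+h,x:x+w]>40).sum())
p=cv2.imread('pics/s10.png');d=cv2.absdiff(p,im).max(2);print('mat vs s10',(d[150:220,205:310]>40).sum(),'tray vs s10',(d[200:300,228:350]>40).sum())
h=cv2.cvtColor(im,cv2.COLOR_BGR2HSV);m=cv2.inRange(h,(0,0,150),(179,70,255))[150:220,205:310]
for c in cv2.findContours(m,0,2)[0]:
    if cv2.contourArea(c)>20:
        q=cv2.boxPoints(cv2.minAreaRect(c))+[205,150];print('steel',onz('scene',q,.016).round(3).tolist())"
```

```text
42.78 [ 0.4314 -0.0389  0.335 ] [179.72  -0.21   7.08] F [ 1.2  0.5 -0.2] op 0.0001 ff 0.0
yel [([318, 273, 17, 14, 60], [326.4, 279.7])]
top []
spec changed px 0
bar changed px 0
jar changed px 0
mat vs s10 658 tray vs s10 1758
steel [[0.435, -0.171, 0.016], [0.409, -0.154, 0.016], [0.433, -0.121, 0.016], [0.458, -0.138, 0.016]]
steel [[0.587, -0.338, 0.016], [0.508, -0.346, 0.016], [0.512, -0.322, 0.016], [0.59, -0.314, 0.016]]
steel [[0.311, -0.369, 0.016], [0.263, -0.354, 0.016], [0.27, -0.341, 0.016], [0.318, -0.356, 0.016]]
```

The cover is shut (mark at its starting pixel), the bystanders are unchanged and the blade is on the mat. I'll move out of the tray's line of sight for a final check.

move_arm([
  {"xyz":[0.02,0.02,-0.03],"yaw":0},
  {"xyz":[0.04,0.04,-0.06],"yaw":0},
  {"xyz":[0.055,0.058,-0.066],"yaw":0},
  {"xyz":[0.055,0.058,-0.066],"yaw":0},
  {"xyz":[0.055,0.058,-0.066],"yaw":0},
  {"xyz":[0.055,0.058,-0.066],"yaw":0},
], gripper=1)

```text
time_s: 43.38
tool_pos: [0.4949, -0.0842, 0.3959]
ee_rot: [-179.9, 0.2, 7.5]
wrist_force: [-0.2, 0.4, -0.8]
opening: 0.0718
finger_force: 0.0
```

```bash
python3 -c "
from h import *
show();im=np.ascontiguousarray(arm.camera('scene')[:,:,::-1])
p=cv2.imread('pics/s10.png');d=cv2.absdiff(p,im).max(2);print('mat',(d[150:220,205:310]>40).sum(),'tray',(d[200:300,228:350]>40).sum(),yel(im))
m=(d>40)[200:260,228:350];ys,xs=np.nonzero(m);print(xs.min()+228,xs.max()+228,ys.min()+200,ys.max()+200) if len(xs) else 0"
```

```text
43.38 [ 0.4949 -0.0842  0.3959] [-179.87    0.18    7.46] F [-0.2  0.4 -0.8] op 0.0718 ff 0.0
mat 58 tray 1097 [([318, 273, 17, 14, 59], [326.4, 279.7])]
282 349 200 259
```

```bash
python3 -c "
from h import *
im=np.ascontiguousarray(arm.camera('scene')[:,:,::-1]);p=cv2.imread('pics/s10.png')
for i in(p,im):
    h=cv2.cvtColor(i,cv2.COLOR_BGR2HSV);r=h[195:300,228:350]
    for lo,hi in(((0,190,110),(12,255,255)),((15,10,170),(40,90,255)),((105,120,40),(125,255,255))):
        n,_,st,c=cv2.connectedComponentsWithStats(cv2.inRange(r,lo,hi));print([(s[4],(k+[228,195]).round(1).tolist()) for s,k in zip(st[1:],c[1:]) if s[4]>25])
    print()"
```

```text
[(np.int32(94), [293.9, 213.4]), (np.int32(99), [266.3, 232.0])]
[(np.int32(685), [305.1, 227.1]), (np.int32(783), [277.9, 245.8]), (np.int32(548), [336.3, 288.7])]
[(np.int32(2996), [284.0, 258.8]), (np.int32(139), [281.7, 224.7])]

[(np.int32(96), [293.9, 213.3]), (np.int32(96), [266.4, 232.0])]
[(np.int32(693), [305.0, 227.1]), (np.int32(837), [279.1, 246.0]), (np.int32(58), [272.1, 265.9]), (np.int32(233), [331.5, 282.9])]
[(np.int32(2987), [284.2, 258.7]), (np.int32(131), [281.5, 224.4])]
```

Both cassettes are exactly where they were placed; the differences in the tray area came from the closed cover and shadows. Handing in.

```bash
python3 -c "
from rig import arm
print(arm.job_done())"
```

```text
the job is handed in; nothing more can be done
None
```

I handed the job in at about 43 s (no verdict came back): cover shut, both cassettes present upright in the wash tray, pry blade flat on the mat, and the spectacles, bar and jar unmoved in the last camera check.

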